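Turn the sugar board and set out the sugar with the tongs

ROBOT

A 6-joint arm with a two-finger parallel gripper is mounted at the origin on the work surface. World frame = base frame: x ahead of the robot, y to its left, z up, the work surface at z = 0. Lengths are in m, angles in rad, forces in N, time in s.
With the tool pointing down it reaches from about 0.3 to 0.875 m from the base axis. Payload 4.2 kg.
Tool frame: the origin (TCP) lies at the very end of the fingers, on their centre line; the grasp point (between the pads) lies 19 mm behind it; z points along the fingers, y is the line along which they close (so a half turn about z gives the same grasp; the last joint's range is limited). The gripper opens to 85 mm and grips with 20 to 120 N. Pads are 22 mm wide; open, the fingers measure 114 mm over their backs; the gripper's body (76 mm by 85 mm) begins 54 mm behind the grasp point. The pads swing forward as they close: fully open they stand 13 mm farther back than shut.
Start: joints at [-1.256, 0.32, 1.565, -0, 1.257, -0.02], TCP at [0.189, -0.543, 0.231] pointing down, gripper open.
Joint ranges: [-3.11, 3.11], [-0.84, 2.01], [0.21, 2.61], [-1.34, 4.49], [0.05, 2.63], [-2.56, 2.56]. Speed limits (rad/s): [2.57, 2.57, 3.14, 3.14, 3.14, 3.14].

INTERFACE

Orientations are given as [roll, pitch, yaw] about the fixed x, y, z axes, in that order (R = Rz(yaw) Ry(pitch) Rx(roll)).
In Python, from bench import env gives the robot as it stands. The module is installed in compiled form; this text tells all that it offers.
- The arm moves only by the tool move_arm, never from a script. Its argument "steps" is a list of rows, each an object with "claw": the opening, from 0 (shut) to 1 (fully open); "offset": the shift along the tool's x, y, z in mm, a list of three; "rotation": the turn, a rotation vector about the tool's x, y, z in rad, a list of three. In form: [{"claw": claw, "offset": [dx, dy, dz], "rotation": [ax, ay, az]}, ...]. A call has 1 to 10 rows; each row shifts and turns the commanded pose from where the row before left it, along the tool's axes as they then stand; what a row does not reach is not made up. A row lasts 1/8 s, in which the tool goes at most 62.5 mm and 10.7 degrees, less where a joint would pass 70% of its speed; a pose out of reach is approached as far as the arm can. A call with a gripper value outside its range is refused whole. The fingers move at their own pace and stop on an object; "squeeze" is the grip in N (left out, the last holds). Time passes only in rows, so rows that do not move let the fingers close. It gives the time, the measured TCP pose, the force, the opening and the grip force at its end, in the units of the state.
- env.get_obs(): the state, without advancing time (a new reading comes with each control period).
- env.camera(name): name is "side" or "top"; returns a dict with "image" (480x640x3 uint8, blue, green, red), "intrinsics" (3x3 intrinsics, pixels), "k1" (the pictures are not rectified: a ray, as slopes to the right and down, at radius r is drawn at 1 + k1 r^2 times it, then the intrinsics apply), "world_from_camera" (4x4, takes a point from camera to world coordinates). Camera axes: x right, y up, looking along -z (the intrinsics and any distortion apply to the point x, -y, -z); pixel columns grow to the right and rows downward; lengths in m; the calibration is good to about 2 mm. A picture is of the moment at which its call begins. There is no depth.
- env.hand_in(): hands the job in; it is judged then, once.
The state is a dict: "t": time; "joints": joint angles; "dq": joint speeds; "joint_efforts": joint torques, N m; "eef_pos": TCP position; "eef_rot": TCP orientation; "ft_force": force on the tool from outside, world axes, zero at the start; "wrist_torque": the same for the moment, N m; "width": opening from 0.0 (shut) to 1.0 (fully open); "gripper_force": force on a finger pad.
Only numpy, scipy, OpenCV 4.12 (cv2) and the standard library are available. Lean on these libraries where they do the work, as an engineer would, in place of code of your own. Each camera call takes 0.05 s, during which the arm holds its last target. There are 200 camera calls.

TASK

Get the sugar ready for tea: the serving board lies on its stand with its plain face up, so turn it over and seat it fully home on the stand's two pins with the pockets facing up. Then use the sprung tongs, never the fingers, to set every sugar lump that lies about into the board's pockets, one lump to a pocket and flat on the pocket floor, and lay the tongs back level on their rest. Do not shift the crockery and other tea things standing around.

Things in the scene. Friction and masses are not known exactly. Their poses are not given: they have to be found in the camera images.
- board: pale wooden board 230 x 60 x 14 mm, 0.2 kg, sides upright, balanced at the middle; origin at its very centre. x along it, y across, z out of the plain face (down once the pockets are up). Other face: four 28 mm square dark pockets, 5 mm deep. Two 12 mm square through holes. Fits the pins either face up, but only with its x along the stand's x. Pinched lightly near an end, it swings and hangs
- hole_end (a point): centre (mid-thickness) of the through hole near one end of the board, at x = -100 mm from the board's centre; it belongs on the pin pin_end
- hole_mid (a point): centre (mid-thickness) of the board's other through hole, at x = +40 mm from the board's centre; it belongs on the pin pin_mid
- pocket1 (a point): middle of the floor of pocket 1 of the board, at x = -74 mm from the board's centre; axes as the board's, so with the pockets up z points down into the wood; the pocket opens away from that, its rim 5 mm from this point
- pocket2 (a point): middle of the floor of pocket 2 of the board, at x = -34 mm from the board's centre; axes as the board's, so with the pockets up z points down into the wood; the pocket opens away from that, its rim 5 mm from this point
- pocket3 (a point): middle of the floor of pocket 3 of the board, at x = +6 mm from the board's centre; axes as the board's, so with the pockets up z points down into the wood; the pocket opens away from that, its rim 5 mm from this point
- pocket4 (a point): middle of the floor of pocket 4 of the board, at x = +74 mm from the board's centre; axes as the board's, so with the pockets up z points down into the wood; the pocket opens away from that, its rim 5 mm from this point
- stand_seat (a point): fixed dark stand, 214 x 50 mm, 35 mm high (a steel rail on two feet); the point is the middle of its top face, on which the board lies: seated, the board's centre is 7 mm above it. x runs along its length, z up. The counter between it and the robot is bare, wide enough to lay the board on
- pin_end (a point): foot of the stand's pin near one end, at x = -100 mm from stand_seat, level with the stand's top: a round-topped steel pin, 8 mm thick, 10 mm high
- pin_mid (a point): foot of the stand's other pin, at x = +40 mm from stand_seat, same size
- tongs: steel sprung tongs, 180 mm long, 75 g, level on their rest. Origin: midway between two dark rubber finger rests (34 mm long, 16 high) on the arms, near the balance point. x to the jaws, y across, z up. Open: 61 mm over the rests, 44 mm between jaws. Jaws: upright plates 14 mm long, 14 high, middle 75 mm ahead of and 27 mm below the origin, lower edge 34 mm below. Hinge 90 mm behind; arms 12 high
- tongs_arm (a joint): squeeze of the tongs, rad: 0 open, 0.158 with jaws 18 mm apart, 0.25 most. 1 mm less over the finger rests shuts the jaws 1.8 mm: at 55 mm over the rests (they are then parallel) the jaws stand about 33 mm apart (spring 4 N), at 47 mm 18 mm apart (spring 7 N). 15 to 20 N on the rests grips a lump firmly
- rest_seat (a point): fixed dark wooden tongs rest: a foot with two crossbars, 74 mm wide, 44 mm high, 10 mm thick, at x = -46 and +36 mm; between them, where the tongs are taken, nothing is higher than 8 mm. The point is where the tongs' origin belongs, 6 mm above the bars; x points the way the jaws point at the start
- lump1: a brown sugar lump, an 18 mm cube of about 10 g; its origin is its centre. It starts on the marble slab (10 mm high, 180 x 150 mm). Not all four lumps are present every time. In a pocket its centre is 9 mm above the pocket floor
- lump2: a brown sugar lump, an 18 mm cube of about 10 g; its origin is its centre. It starts on the marble slab (10 mm high, 180 x 150 mm). Not all four lumps are present every time. In a pocket its centre is 9 mm above the pocket floor
- lump3: a brown sugar lump, an 18 mm cube of about 10 g; its origin is its centre. It starts on the marble slab (10 mm high, 180 x 150 mm). Not all four lumps are present every time. In a pocket its centre is 9 mm above the pocket floor
- lump4: a brown sugar lump, an 18 mm cube of about 10 g; its origin is its centre. It starts on the marble slab (10 mm high, 180 x 150 mm). Not all four lumps are present every time. In a pocket its centre is 9 mm above the pocket floor
- slab: fixed white marble slab under the lumps, 180 x 150 x 10 mm, origin at the middle of its underside
- teapot: steel teapot, 140 mm wide, 115 mm high; leave alone
- glass_a: green tea glass, 68 mm wide, 85 mm high; leave alone
- glass_b: another green tea glass, same size; leave alone
- tea_tin: green round tea tin, 80 mm wide, 82 mm high; leave alone
- mug: blue mug, 76 mm wide, 80 mm high; leave alone
- teaspoon: teaspoon, 140 mm; leave alone

How it is judged:
By the outcome, as a careful person would: the job done as asked, in the order asked, and still so for the second after the job is handed in, with the robot touching nothing.
Of lump1, lump2, lump3, lump4 only 3 to 4 are there at a start; the rules pass over those that are not, and their reading is None.
At some moment in a run one of lump1, lump2, lump3, lump4 may be knocked a few centimetres aside while the robot is not near it.
It also fails if it takes over 208 s, if anything falls off the work surface, if the arm or the gripper's body presses on something with over 40 N, if the wrist force passes 120 N, or if a joint passes its speed limit or range.

## Working session

There is one attempt and no reset: what is moved stays moved. The work goes in short steps, Python scripts to look and compute and a tool call to move; the robot and the scene stay as the last step left them, time stands still between calls to the robot, and variables do not carry over. Pictures are saved under pics/ and viewed, at most 14 in all, crops included, and the job is handed in when it is done.

Besides the shell and the picture viewer there is one more tool, called as a command line: name --argument value ..., lists and objects as JSON in quotes. move_arm: Moves the arm, as the interface text tells. Its arguments: {"type":"object","properties":{"steps":{"type":"array"},"squeeze":{"type":"number"}},"required":["steps"]}

```bash
mkdir -p pics
cat > h.py <<'E'
import numpy as np, cv2
from bench import env
from scipy.spatial.transform import Rotation as R
def shot(n):
    return env.camera(n)
def ray(c,u,v):
    K=np.array(c["intrinsics"]);k=c["k1"];T=np.array(c["world_from_camera"])
    x=(u-K[0,2])/K[0,0];y=(v-K[1,2])/K[1,1];xd,yd=x,y
    for _ in range(20):
        s=1+k*(x*x+y*y);x,y=xd/s,yd/s
    d=T[:3,:3]@np.array([x,-y,-1.]);return T[:3,3],d
def plane(c,u,v,z):
    o,d=ray(c,u,v);return o+d*(z-o[2])/d[2]
def proj(c,p):
    K=np.array(c["intrinsics"]);T=np.array(c["world_from_camera"])
    q=T[:3,:3].T@(np.array(p)-T[:3,3]);x,y=q[0]/-q[2],-q[1]/-q[2];s=1+c["k1"]*(x*x+y*y)
    return np.array([K[0,0]*x*s+K[0,2],K[1,1]*y*s+K[1,2]])
E
python3 - <<'E'
from h import *
for n in("top","side"):
    c=shot(n);cv2.imwrite(f"pics/{n}0.png",c["image"]);print(n,c["intrinsics"],c["k1"],np.round(c["world_from_camera"],3))
o=env.get_obs();print(o)
E
```

```text
top [[461.73910624   0.         312.33795517]
 [  0.         461.73910624 233.05671589]
 [  0.           0.           1.        ]] -0.09389408393731835 [[-0.005  0.997 -0.075  0.478]
 [-1.    -0.006 -0.006 -0.033]
 [-0.007  0.075  0.997  1.234]
 [ 0.     0.     0.     1.   ]]
side [[567.28562993   0.         307.4344727 ]
 [  0.         567.28562993 238.57950314]
 [  0.           0.           1.        ]] -0.11092838712244096 [[-0.948  0.185 -0.257  0.244]
 [-0.317 -0.579  0.751  0.888]
 [-0.01   0.794  0.608  0.812]
 [ 0.     0.     0.     1.   ]]
{'t': 0.1, 'joints': array([-1.25599313e+00,  3.20238936e-01,  1.56556555e+00,  4.54554791e-06,
        1.25739787e+00, -1.99948623e-02]), 'dq': array([-0.00059458, -0.00032256, -0.00354951,  0.00034426, -0.00024421,
        0.00033322]), 'joint_efforts': array([-7.84950553e-04, -4.16412628e+01, -2.34704536e+01, -1.20089535e-04,
        4.89826329e-03,  1.44360394e-05]), 'eef_pos': array([ 0.18880455, -0.54266435,  0.23055673]), 'eef_rot': array([-3.13998336e+00, -3.65046377e-05,  3.34796630e-01]), 'ft_force': array([-0.47493946, -0.30382695, -0.52000897]), 'wrist_torque': array([-0.05114997, -0.05215811, -0.00922705]), 'gripper_force': 0.0, 'width': 1.002151687106273}
```

View pics/top0.png

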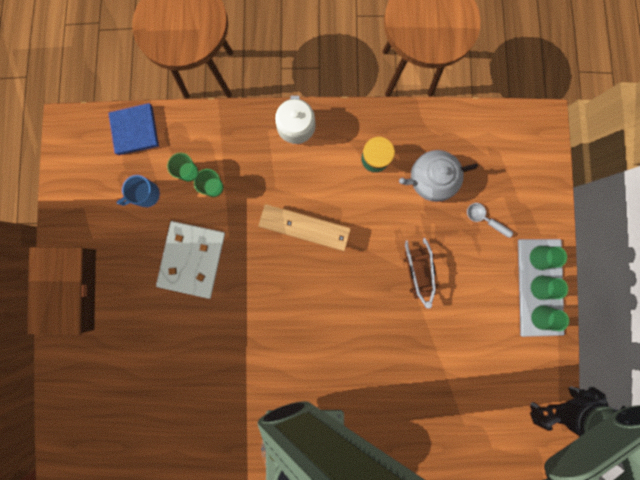

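View pics/side0.png

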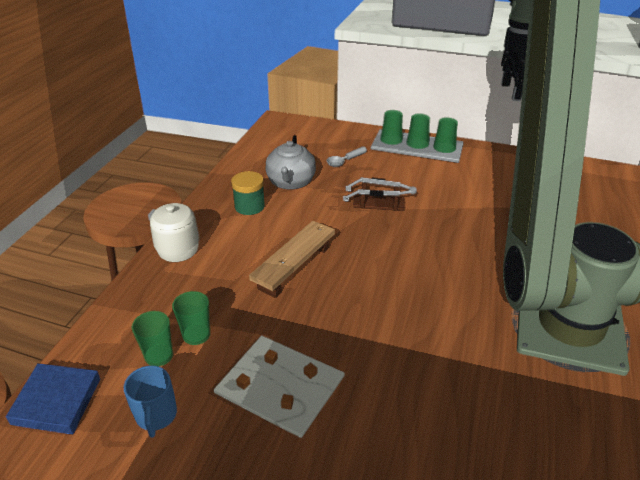

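Top view: board about (305,228) with holes at (289,223) and (341,238). The four lumps are at (179,238), (204,247), (172,271) and (200,277). The tongs have jaws near (420,240) and hinge at (428,303). The side view confirms four lumps. Next I'll measure by masks.

```bash
cat >> h.py <<'E'
def boardmask(c,box):
    im=c["image"];h=cv2.cvtColor(im,cv2.COLOR_BGR2HSV);m=np.zeros(im.shape[:2],np.uint8)
    x0,y0,x1,y1=box;s=h[y0:y1,x0:x1];m[y0:y1,x0:x1]=((s[...,0]>10)&(s[...,0]<28)&(s[...,1]<150)&(s[...,2]>110)).astype(np.uint8)*255
    return m
def big(m):
    cs,_=cv2.findContours(m,cv2.RETR_EXTERNAL,cv2.CHAIN_APPROX_NONE);return max(cs,key=cv2.contourArea)
def lumps(c,box):
    im=c["image"];h=cv2.cvtColor(im,cv2.COLOR_BGR2HSV);x0,y0,x1,y1=box;s=h[y0:y1,x0:x1]
    m=((s[...,1]>90)&(s[...,2]<190)&(s[...,0]<20)).astype(np.uint8)*255
    return m
E
python3 - <<'E'
from h import *
c=shot("top");s=shot("side")
h=cv2.cvtColor(c["image"],cv2.COLOR_BGR2HSV)
for p in[(305,225),(320,232),(275,218),(260,240),(320,260),(179,238),(190,255)]:print(p,h[p[1],p[0]])
h2=cv2.cvtColor(s["image"],cv2.COLOR_BGR2HSV)
for p in[(295,255),(310,240),(350,260),(271,357),(290,380)]:print(p,h2[p[1],p[0]])
a=cv2.resize(c["image"][185:315,250:450],None,fx=4,fy=4,interpolation=cv2.INTER_CUBIC)[:300]
b=cv2.resize(c["image"][225:315,390:450],None,fx=4,fy=4,interpolation=cv2.INTER_CUBIC)
d=cv2.resize(s["image"][215:300,240:350],None,fx=4,fy=4,interpolation=cv2.INTER_CUBIC)[:300,:440]
e=cv2.resize(c["image"][215:303,150:240],None,fx=3.4,fy=3.4,interpolation=cv2.INTER_CUBIC)[:300]
M=np.zeros((600,800,3),np.uint8);M[:a.shape[0],:560]=a[:,:560];M[:300,560:800]=b[:300,:240];M[300:600,:440]=d[:300];M[300:300+e.shape[0],440:440+e.shape[1]]=e
cv2.imwrite("pics/m1.png",M)
E
```

```text
(305, 225) [ 17 116 228]
(320, 232) [ 17 114 231]
(275, 218) [ 16 127 199]
(260, 240) [ 13 169 184]
(320, 260) [ 12 173 159]
(179, 238) [ 14 179 135]
(190, 255) [ 47  11 157]
(295, 255) [ 16 122 170]
(310, 240) [ 16 120 168]
(350, 260) [ 12 168 135]
(271, 357) [ 13 171  85]
(290, 380) [ 36  23 112]
```

View pics/m1.png

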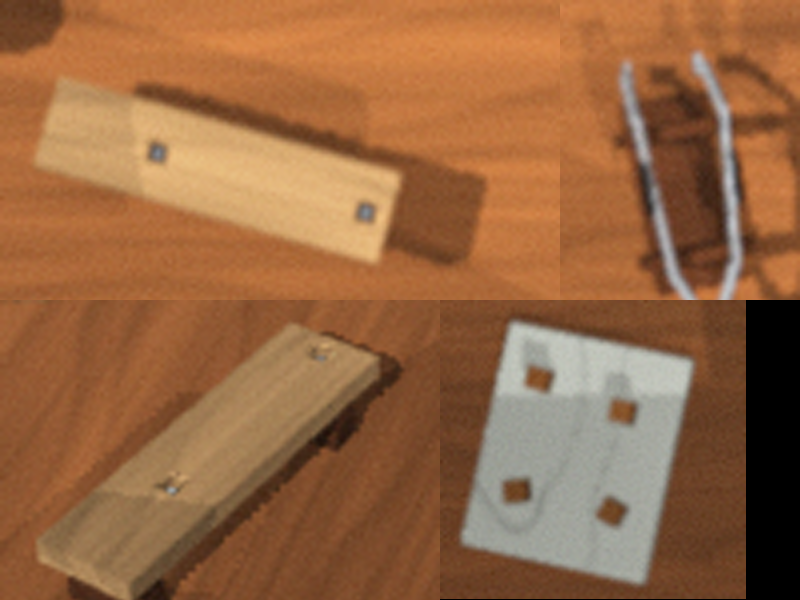

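The montage shows the board clearly, with pins visible in both holes. The tongs' jaw tips are at top px (407,241) and (424,240). The four lumps are well separated, with modest yaw.

```bash
cat >> h.py <<'E'
def rect(c,m,z):
    k=big(m)[:,0,:].astype(float);P=np.array([plane(c,u,v,z)[:2] for u,v in k])
    (cx,cy),(w,hh),a=cv2.minAreaRect((P*1000).astype(np.float32))
    b=cv2.boxPoints(((cx,cy),(w,hh),a));e=max((b[1]-b[0],b[2]-b[1]),key=np.linalg.norm)
    return cx,cy,w,hh,np.degrees(np.arctan2(e[1],e[0]))%180
def findlumps(c,box,z):
    m=lumps(c,box);n,l,st,ce=cv2.connectedComponentsWithStats(m);out=[]
    for i in range(1,n):
        if 25<st[i,4]<400 and st[i,0]>0 and st[i,1]>0 and st[i,0]+st[i,2]<m.shape[1] and st[i,1]+st[i,3]<m.shape[0]:
            f=np.zeros(c["image"].shape[:2],np.uint8);f[box[1]:box[3],box[0]:box[2]]=(l==i)*255
            p=plane(c,ce[i][0]+box[0],ce[i][1]+box[1],z)*1000;r=rect(c,f,z);out.append((p[:2].round(1),round(r[4]%90,1),st[i,4]))
    return out
E
python3 - <<'E'
from h import *
c=shot("top");s=shot("side")
b=rect(c,boardmask(c,(250,190,365,265)),.049);print("board top",np.round(b,1))
b=rect(s,boardmask(s,(240,215,350,300)),.045);print("board side",np.round(b,1))
for u,v in[(289.2,223.2),(341.4,238.1)]:print("pin",plane(c,u,v,.045)*1000)
for u,v in[(240+172/4,215+(487-300)/4),(240+319/4,215+(353-300)/4)]:print("pinside",plane(s,u,v,.045)*1000)
print("lumps",findlumps(c,(155,218,225,300),.022));print("lumps side",findlumps(s,(215,335,345,440),.019))
h=cv2.cvtColor(c["image"],cv2.COLOR_BGR2HSV)[232:312,398:445]
m=((h[...,1]<75)&(h[...,2]>90)).astype(np.uint8);ys,xs=np.nonzero(m);print(len(xs))
for y in range(0,80,5):
    x=xs[ys==y];print(y+232,(x+398) if len(x) else "")
print([np.round(plane(c,u,v,.05)*1000) for u,v in[(406.8,241.2),(424.2,240),(428,305)]])
E
```

```text
board top [583.7  -3.7 233.3  64.5  73.6]
board side [580.4  -2.  245.2  70.6  73.7]
pin [593.35406035  34.90462948  45.        ]
pin [553.89910534 -99.80478343  45.        ]
pinside [591.28571157  33.97260995  45.        ]
pinside [ 553.15019102 -103.18437724   45.        ]
lumps [(array([558.7, 331.3]), np.float32(72.1), np.int32(39)), (array([532.5, 264.8]), np.float32(89.8), np.int32(38)), (array([471.9, 347.4]), np.float32(90.0), np.int32(40)), (array([455., 272.]), np.float32(89.9), np.int32(38))]
lumps side [(array([530.8, 264.6]), np.float32(80.2), np.int32(139)), (array([452.9, 272. ]), np.float32(62.2), np.int32(146)), (array([556.8, 331.1]), np.float32(73.4), np.int32(148)), (array([469.2, 348. ]), np.float32(8.3), np.int32(154))]
477
232 
237 
242 [406 407 423 424 425 426 427]
247 [405 406 407 427 428 429]
252 [406 407 408 409 429 430 431]
257 [408 409 410 411 430 431 432]
262 [409 410 411 430 431 432]
267 [412 431 432 433]
272 [412 413 414 431 432 433]
277 [413 414 415 431 432 433 434]
282 [414 415 416 431 432 433 434]
287 [415 416 417 418 432 433 434 435]
292 [416 417 418 419 431 432 433 434]
297 [419 420 421 422 430 431 432 433]
302 [422 423 424 425 426 427 428 429 430 431]
307 [426 427 428 429 430]
[array([ 545., -268.,   50.]), array([ 547., -313.,   50.]), array([ 381., -320.,   50.])]
```

Add to h.py:
```python
def go(p,yaw=None,pitchR=None):
    """print shift in current tool axes (mm) to world p (mm), and rotvec in tool axes to tool-down yaw (deg)"""
    o=env.get_obs();Rc=R.from_euler("xyz",o["eef_rot"]);d=Rc.inv().apply(np.array(p)-o["eef_pos"]*1000)
    print("t",round(o["t"],2),"at",np.round(o["eef_pos"]*1000,1),"rpy",np.round(np.degrees(o["eef_rot"]),1),"w",round(o["width"],3),"gf",round(o["gripper_force"],1),"ft",np.round(o["ft_force"],1))
    print("joints",np.round(o["joints"],2),"shift",np.round(d,1),"norm",round(np.linalg.norm(d)))
    if yaw is not None:print("rotvec",np.round((Rc.inv()*R.from_euler("xyz",[np.pi,0,np.radians(yaw)])).as_rotvec(),3))
```

```text
(no output)
```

move_arm --steps '[{"claw": 1,"offset": [43,-33,6],"rotation": [0,0,0]},{"claw": 1,"offset": [43,-33,6],"rotation": [0,0,0]},{"claw": 1,"offset": [43,-33,6],"rotation": [0,0,0]},{"claw": 1,"offset": [43,-33,6],"rotation": [0,0,0]},{"claw": 1,"offset": [43,-33,6],"rotation": [0,0,0]},{"claw": 1,"offset": [43,-33,6],"rotation": [0,0,0]},{"claw": 1,"offset": [43,-33,6],"rotation": [0,0,0]},{"claw": 1,"offset": [43,-33,6],"rotation": [0,0,0]},{"claw": 1,"offset": [43,-33,6],"rotation": [0,0,0]},{"claw": 1,"offset": [43,-33,6],"rotation": [0,0,0]}]'

```text
t: 1.55
eef_pos: [0.4875, -0.0885, 0.1713]
eef_rot: [3.141, -0.0, 0.335]
ft_force: [1.0, -0.8, 0.9]
width: 0.997
gripper_force: 0.0
```

move_arm --steps '[{"claw": 1,"offset": [43,-32,5],"rotation": [0,0,0]},{"claw": 1,"offset": [43,-32,5],"rotation": [0,0,0]},{"claw": 1,"offset": [43,-32,5],"rotation": [0,0,0]},{"claw": 1,"offset": [43,-32,5],"rotation": [0,0,-0.16]},{"claw": 1,"offset": [0,0,0],"rotation": [0,0,-0.16]},{"claw": 1,"offset": [0,0,0],"rotation": [0,0,-0.16]},{"claw": 1,"offset": [0,0,0],"rotation": [0,0,-0.16]},{"claw": 1,"offset": [0,0,0],"rotation": [0,0,-0.16]},{"claw": 1,"offset": [0,0,0],"rotation": [0,0,-0.16]},{"claw": 1,"offset": [0,0,0],"rotation": [0,0,0]}]'

```text
t: 2.8
eef_pos: [0.607, 0.0873, 0.1512]
eef_rot: [-3.141, 0.0, 1.293]
ft_force: [0.3, 0.2, 0.1]
width: 0.997
gripper_force: 0.0
```

Run:
```python
from h import *
go([607.7,87.3,80],74)
c=shot("side");cv2.imwrite("pics/s1.png",c["image"][120:440,100:520])
c=shot("top");print("lumps",findlumps(c,(155,218,225,300),.022))
```

```text
t 2.8 at [607.   87.3 151.2] rpy [-180.     0.    74.1] w 0.997 gf 0.0 ft [0.3 0.2 0.1]
joints [ 0.12  0.44  1.59 -0.    1.11  0.4 ] shift [ 0.2  0.7 71.2] norm 71
rotvec [-0.     0.     0.001]
lumps [(array([558.7, 330.9]), np.float32(71.7), np.int32(36)), (array([471.9, 347.4]), np.float32(90.0), np.int32(40)), (array([454.9, 271.8]), np.float32(90.0), np.int32(38))]
```

View pics/s1.png

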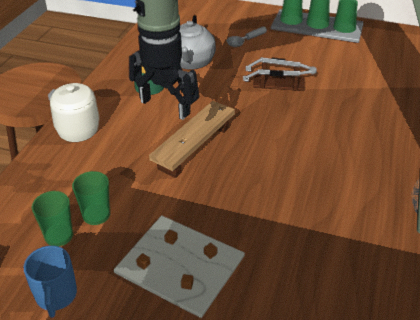

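The open gripper is above the board, with fingertips at full-image px (240,220) and (290,232). I'll check the projection before descending.

Run:
```python
from h import *
s=shot("side");T=env.get_obs();p=T["eef_pos"];y=np.array([.961,-.276,0])
for q in[p,p+.0425*y,p-.0425*y,[.6077,.0873,.049],[.5815,-.004,.049]]:print(np.round(proj(s,q)))
```

```text
[264. 235.]
[247. 228.]
[281. 242.]
[266. 275.]
[293. 250.]
```

move_arm --steps '[{"claw": 1,"offset": [0,0,22],"rotation": [0,0,0]},{"claw": 1,"offset": [0,0,22],"rotation": [0,0,0]},{"claw": 1,"offset": [0,1,22],"rotation": [0,0,0]},{"claw": 1,"offset": [0,0,0],"rotation": [0,0,0]}]'

```text
t: 3.45
eef_pos: [0.6068, 0.0868, 0.0837]
eef_rot: [-3.138, 0.002, 1.294]
ft_force: [-0.0, -0.0, 0.1]
width: 0.999
gripper_force: 0.0
```

move_arm --steps '[{"claw": 1,"offset": [0,1,16],"rotation": [0,0,0]},{"claw": 1,"offset": [0,0,16],"rotation": [0,0,0]},{"claw": 1,"offset": [0,0,16],"rotation": [0,0,0]},{"claw": 1,"offset": [0,0,14],"rotation": [0,0,0]},{"claw": 1,"offset": [0,0,0],"rotation": [0,0,0]},{"claw": 0.6,"offset": [0,0,0],"rotation": [0,0,0]},{"claw": 0.5,"offset": [0,0,0],"rotation": [0,0,0]},{"claw": 0.5,"offset": [0,0,0],"rotation": [0,0,0]},{"claw": 0.5,"offset": [0,0,0],"rotation": [0,0,0]},{"claw": 0.5,"offset": [0,0,0],"rotation": [0,0,0]}]' --squeeze 20

```text
t: 4.7
eef_pos: [0.6095, 0.0868, 0.024]
eef_rot: [3.14, -0.001, 1.295]
ft_force: [-0.5, 0.7, 5.7]
width: 0.698
gripper_force: 22.7
```

move_arm --steps '[{"claw": 0.4,"offset": [0,0,0],"rotation": [0,0,0]},{"claw": 0.4,"offset": [0,0,0],"rotation": [0,0,0]},{"claw": 0.4,"offset": [0,0,-5],"rotation": [0,0,0]},{"claw": 0.4,"offset": [0,0,-5],"rotation": [0,0,0]},{"claw": 0.4,"offset": [0,0,-5],"rotation": [0,0,0]},{"claw": 0.4,"offset": [0,0,-5],"rotation": [0,0,0]},{"claw": 0.4,"offset": [0,0,-10],"rotation": [0,0,0]},{"claw": 0.4,"offset": [0,0,-10],"rotation": [0,0,0]},{"claw": 0.4,"offset": [0,0,0],"rotation": [0,0,0]}]' --squeeze 110

```text
t: 5.82
eef_pos: [0.6098, 0.0868, 0.0646]
eef_rot: [3.139, -0.001, 1.295]
ft_force: [0.4, -0.5, -2.4]
width: 0.681
gripper_force: 117.4
```

Run:
```python
from h import *
go([500,150,330],196)
s=shot("side")["image"];t=shot("top")["image"]
M=np.zeros((440,800,3),np.uint8);a=cv2.resize(s[120:320,200:390],None,fx=2.1,fy=2.1);b=cv2.resize(t[160:300,220:400],None,fx=2.2,fy=2.2);M[:a.shape[0],:a.shape[1]]=a;M[:b.shape[0],400:400+b.shape[1]]=b
cv2.imwrite("pics/m2.png",M)
```

```text
t 5.83 at [609.8  86.8  64.6] rpy [ 1.799e+02 -1.000e-01  7.420e+01] w 0.681 gf 117.4 ft [ 0.4 -0.5 -2.4]
joints [ 0.12  0.52  1.69 -0.    0.93  0.4 ] shift [  31.1 -122.2 -265.6] norm 294
rotvec [ 2.000e-03  2.000e-03 -2.126e+00]
```

View pics/m2.png

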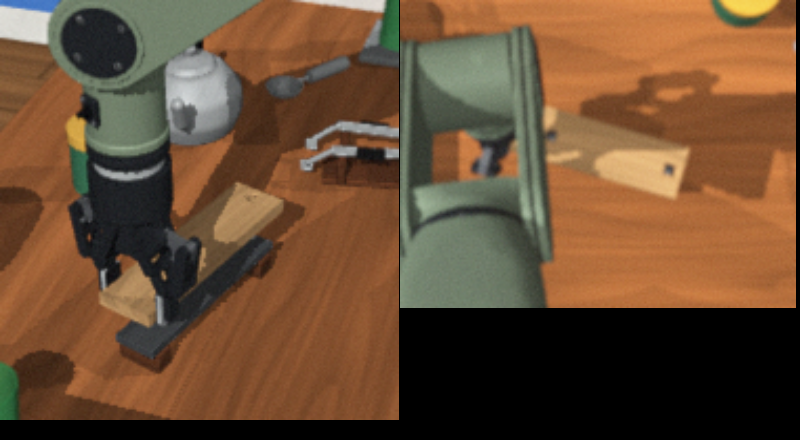

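Board is lifted level and clear of the stand. Next: raise it, move over the bare counter, and loosen so that it hangs.

move_arm --steps '[{"claw": 0.4,"offset": [0,0,-50],"rotation": [0,0,0]},{"claw": 0.4,"offset": [0,0,-50],"rotation": [0,0,0]},{"claw": 0.4,"offset": [0,0,-50],"rotation": [0,0,0]},{"claw": 0.4,"offset": [8,-30,-40],"rotation": [0,0,0]},{"claw": 0.4,"offset": [8,-30,-40],"rotation": [0,0,0]},{"claw": 0.4,"offset": [8,-30,-36],"rotation": [0,0,0]},{"claw": 0.4,"offset": [7,-32,0],"rotation": [0,0,0]},{"claw": 0.4,"offset": [0,0,0],"rotation": [0,0,0]},{"claw": 0.4,"offset": [0,0,0],"rotation": [0,0,0]}]'

```text
t: 7.05
eef_pos: [0.5002, 0.1496, 0.3288]
eef_rot: [-3.141, 0.001, 1.295]
ft_force: [0.1, 0.0, -2.5]
width: 0.675
gripper_force: 118.7
```

move_arm --steps '[{"claw": 0.4,"offset": [0,0,0],"rotation": [0,0,0]},{"claw": 0.4,"offset": [0,0,0],"rotation": [0,0,0]},{"claw": 0.4,"offset": [0,0,0],"rotation": [0,0,0]},{"claw": 0.4,"offset": [0,0,0],"rotation": [0,0,0]},{"claw": 0.4,"offset": [0,0,0],"rotation": [0,0,0]},{"claw": 0.4,"offset": [0,0,0],"rotation": [0,0,0]},{"claw": 0.4,"offset": [0,0,0],"rotation": [0,0,0]},{"claw": 0.4,"offset": [0,0,0],"rotation": [0,0,0]}]' --squeeze 20

```text
t: 8.05
eef_pos: [0.5, 0.1498, 0.3293]
eef_rot: [3.141, 0.0, 1.295]
ft_force: [0.9, 0.0, -1.3]
width: 0.677
gripper_force: 118.7
```

Run:
```python
from h import *
go([500,150,330],196)
s=shot("side");cv2.imwrite("pics/s2.png",s["image"][:400,100:500])
```

```text
t 8.05 at [500.  149.8 329.3] rpy [180.    0.   74.2] w 0.677 gf 118.7 ft [ 0.9  0.  -1.3]
joints [ 0.27  0.19  1.5  -0.    1.45  0.55] shift [ 0.2 -0.  -0.7] norm 1
rotvec [ 0.     0.    -2.126]
```

View pics/s2.png

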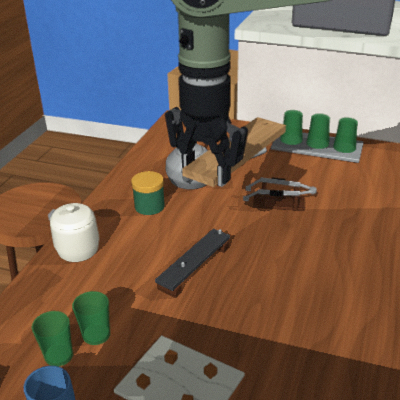

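The board is still held level, because the grip force did not fall to 20 N. I'll ease the claw setting instead.

move_arm --steps '[{"claw": 0.67,"offset": [0,0,0],"rotation": [0,0,0]},{"claw": 0.67,"offset": [0,0,0],"rotation": [0,0,0]},{"claw": 0.67,"offset": [0,0,0],"rotation": [0,0,0]}]' --squeeze 20

```text
t: 8.48
eef_pos: [0.5, 0.1498, 0.3293]
eef_rot: [3.142, 0.0, 1.295]
ft_force: [0.4, -0.5, -1.2]
width: 0.674
gripper_force: 118.7
```

move_arm --steps '[{"claw": 0.685,"offset": [0,0,0],"rotation": [0,0,0]},{"claw": 0.685,"offset": [0,0,0],"rotation": [0,0,0]},{"claw": 0.685,"offset": [0,0,0],"rotation": [0,0,0]}]'

```text
t: 8.85
eef_pos: [0.5, 0.1498, 0.3293]
eef_rot: [3.141, 0.0, 1.295]
ft_force: [-0.1, 0.2, -1.1]
width: 0.687
gripper_force: 68.4
```

move_arm --steps '[{"claw": 0.69,"offset": [0,0,0],"rotation": [0,0,0]},{"claw": 0.692,"offset": [0,0,0],"rotation": [0,0,0]},{"claw": 0.694,"offset": [0,0,0],"rotation": [0,0,0]},{"claw": 0.695,"offset": [0,0,0],"rotation": [0,0,0]}]'

```text
t: 9.35
eef_pos: [0.5, 0.1498, 0.3293]
eef_rot: [3.142, 0.0, 1.295]
ft_force: [-0.5, -0.5, -1.9]
width: 0.694
gripper_force: 30.4
```

move_arm --steps '[{"claw": 0.696,"offset": [0,0,0],"rotation": [0,0,0]},{"claw": 0.697,"offset": [0,0,0],"rotation": [0,0,0]},{"claw": 0.697,"offset": [0,0,0],"rotation": [0,0,0]},{"claw": 0.697,"offset": [0,0,0],"rotation": [0,0,0]}]'

```text
t: 9.85
eef_pos: [0.5, 0.1498, 0.3293]
eef_rot: [3.142, 0.0, 1.295]
ft_force: [0.6, 0.2, -2.3]
width: 0.699
gripper_force: 23.4
```

Run:
```python
from h import *
o=env.get_obs();print(np.round(o["wrist_torque"],3),o["ft_force"].round(2))
s=shot("side");m=boardmask(s,(260,80,420,330));k=big(m);print(cv2.contourArea(k),cv2.minAreaRect(k))
```

```text
[ 0.066 -0.048 -0.017] [ 0.57  0.21 -2.34]
3916.0 ((374.0, 117.0), (74.0, 90.0), 90.0)
```

Run:
```python
from h import *
s=shot("side");h=cv2.cvtColor(s["image"],cv2.COLOR_BGR2HSV)
for n,dirn in(("down",np.array([0,0,-1.])),("level",np.array([-.276,-.961,0])),("45",np.array([-.19,-.68,-.7]))):
    p0=np.array([.5,.15,.345])
    print(n,[(proj(s,p0+dirn*d).astype(int).tolist(),h[tuple(proj(s,p0+dirn*d).astype(int)[::-1])].tolist()) for d in(.05,.1,.15,.19)])
```

```text
down [([304, 198], [12, 165, 151]), ([305, 223], [11, 168, 143]), ([305, 246], [105, 24, 63]), ([305, 264], [12, 171, 125])]
level [([321, 159], [103, 47, 38]), ([337, 147], [115, 42, 36]), ([352, 136], [17, 122, 170]), ([363, 128], [16, 120, 172])]
45 [([316, 181], [14, 129, 107]), ([327, 189], [12, 162, 146]), ([337, 197], [12, 164, 120]), ([345, 202], [11, 161, 68])]
```

Still level at about 23 N. I'll lower a bit, then ease more and jerk upward to start the swing.

move_arm --steps '[{"claw": 0.697,"offset": [0,0,60],"rotation": [0,0,0]},{"claw": 0.699,"offset": [0,0,0],"rotation": [0,0,0]},{"claw": 0.7,"offset": [0,0,0],"rotation": [0,0,0]},{"claw": 0.7,"offset": [0,0,0],"rotation": [0,0,0]}]'

```text
t: 10.45
eef_pos: [0.5019, 0.1505, 0.2721]
eef_rot: [3.137, -0.003, 1.295]
ft_force: [0.7, -0.2, -2.2]
width: 0.702
gripper_force: 11.7
```

move_arm --steps '[{"claw": 0.701,"offset": [0,0,0],"rotation": [0,0,0]},{"claw": 0.702,"offset": [0,0,0],"rotation": [0,0,0]}]'

```text
t: 10.7
eef_pos: [0.5004, 0.1498, 0.2702]
eef_rot: [3.14, -0.0, 1.295]
ft_force: [0.2, -0.5, -1.7]
width: 0.702
gripper_force: 2.5
```

```bash
cat > lv.py <<'E'
from h import *
s=shot("side");h=cv2.cvtColor(s["image"],cv2.COLOR_BGR2HSV);o=env.get_obs();print(o["gripper_force"],o["width"])
p0=o["eef_pos"]+[0,0,.017];x=R.from_euler("xyz",o["eef_rot"]).apply([1,0,0])
for a in range(-120,45,5):
    d=-x*np.cos(np.radians(a))+np.array([0,0,1])*np.sin(np.radians(a));n=0
    for q in(.1,.13,.16,.19):
        u=proj(s,p0+d*q).astype(int);v=h[u[1],u[0]];n+=(12<v[0]<28)&(v[1]<150)&(v[2]>80)&(v[1]>60)
    print(a,int(n),end="; ")
E
python3 lv.py
```

```text
2.5469640927622095 0.7019018469047731
-120 0; -115 0; -110 0; -105 0; -100 0; -95 0; -90 1; -85 2; -80 3; -75 2; -70 2; -65 4; -60 4; -55 2; -50 1; -45 0; -40 0; -35 0; -30 0; -25 0; -20 0; -15 0; -10 0; -5 0; 0 0; 5 0; 10 0; 15 0; 20 0; 25 0; 30 0; 35 0; 40 0;
```

It's swinging. One more moment, then clamp.

move_arm --steps '[{"claw": 0.701,"offset": [0,0,0],"rotation": [0,0,0]},{"claw": 0.7,"offset": [0,0,0],"rotation": [0,0,0]},{"claw": 0.7,"offset": [0,0,0],"rotation": [0,0,0]}]'

```text
t: 11.12
eef_pos: [0.5, 0.1498, 0.2692]
eef_rot: [-3.142, 0.0, 1.295]
ft_force: [-0.1, -0.0, -3.2]
width: 0.701
gripper_force: 7.0
```

```bash
python3 lv.py
```

```text
7.036317768506706 0.6988653927709092
-120 0; -115 0; -110 1; -105 2; -100 3; -95 3; -90 2; -85 1; -80 3; -75 4; -70 3; -65 2; -60 1; -55 0; -50 0; -45 0; -40 0; -35 0; -30 0; -25 0; -20 0; -15 0; -10 0; -5 0; 0 0; 5 0; 10 0; 15 0; 20 0; 25 0; 30 0; 35 0; 40 0;
```

move_arm --steps '[{"claw": 0.68,"offset": [0,0,0],"rotation": [0,0,0]},{"claw": 0.68,"offset": [0,0,0],"rotation": [0,0,0]},{"claw": 0.68,"offset": [0,0,0],"rotation": [0,0,-0.16]},{"claw": 0.68,"offset": [0,0,0],"rotation": [0,0,-0.16]},{"claw": 0.68,"offset": [0,0,0],"rotation": [0,0,-0.16]},{"claw": 0.68,"offset": [0,0,0],"rotation": [0,0,-0.16]},{"claw": 0.68,"offset": [0,0,0],"rotation": [0,0,-0.16]},{"claw": 0.68,"offset": [0,0,0],"rotation": [0,0,-0.16]},{"claw": 0.68,"offset": [0,0,0],"rotation": [0,0,-0.16]}]' --squeeze 110

```text
t: 12.3
eef_pos: [0.5, 0.1498, 0.2693]
eef_rot: [-3.142, 0.0, 2.42]
ft_force: [0.8, 0.6, -0.9]
width: 0.695
gripper_force: 59.6
```

move_arm --steps '[{"claw": 0.68,"offset": [0,0,0],"rotation": [0,0,-0.16]},{"claw": 0.68,"offset": [0,0,0],"rotation": [0,0,-0.16]},{"claw": 0.68,"offset": [0,0,0],"rotation": [0,0,-0.16]},{"claw": 0.68,"offset": [0,0,0],"rotation": [0,0,-0.16]},{"claw": 0.68,"offset": [0,0,0],"rotation": [0,0,-0.16]},{"claw": 0.68,"offset": [0,0,0],"rotation": [0,0,-0.16]},{"claw": 0.68,"offset": [0,0,0],"rotation": [0,0,-0.04]},{"claw": 0.68,"offset": [0,0,0],"rotation": [0,0,0]}]'

```text
t: 13.3
eef_pos: [0.5, 0.1498, 0.2693]
eef_rot: [-3.142, -0.0, -2.869]
ft_force: [-0.5, -1.0, -2.4]
width: 0.691
gripper_force: 59.6
```

move_arm --steps '[{"claw": 0.68,"offset": [0,0,0],"rotation": [0,0.15,0]},{"claw": 0.68,"offset": [0,0,0],"rotation": [0,0.15,0]},{"claw": 0.68,"offset": [0,0,0],"rotation": [0,0.15,0]},{"claw": 0.68,"offset": [0,0,0],"rotation": [0,0.15,0]},{"claw": 0.68,"offset": [0,0,0],"rotation": [0,0.15,0]},{"claw": 0.68,"offset": [0,0,0],"rotation": [0,0,0]}]'

```text
t: 14.05
eef_pos: [0.5014, 0.1502, 0.2658]
eef_rot: [-3.141, -0.752, -2.869]
ft_force: [-0.1, -0.4, -1.7]
width: 0.692
gripper_force: 59.7
```

Run:
```python
from h import *
go([500,150,270],196)
s=shot("side")["image"];t=shot("top")["image"]
M=np.zeros((440,800,3),np.uint8);a=cv2.resize(s[100:320,190:390],None,fx=2,fy=2);b=cv2.resize(t[160:360,180:380],None,fx=2,fy=2);M[:a.shape[0],:a.shape[1]]=a;M[:b.shape[0],400:400+b.shape[1]]=b
cv2.imwrite("pics/m3.png",M)
```

```text
t 14.05 at [501.4 150.2 265.8] rpy [-180.   -43.1 -164.4] w 0.692 gf 59.7 ft [-0.1 -0.4 -1.7]
joints [ 0.27  0.62  1.2  -0.    2.08 -1.57] shift [ 3.9  0.2 -2.1] norm 4
rotvec [ 0.002 -0.752 -0.006]
```

View pics/m3.png

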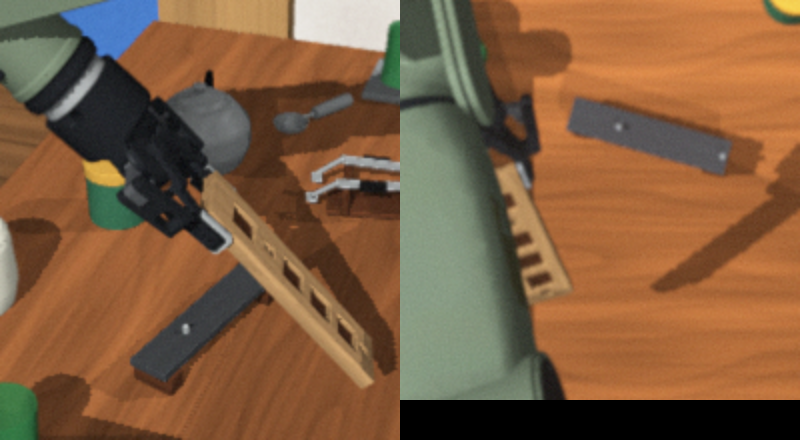

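The board slopes about 45° with pockets up, pinched at its pocket4 end. I'll lower it, tilt further and bring the far end to the counter.

move_arm --steps '[{"claw": 0.68,"offset": [-20,0,22],"rotation": [0,0,0]},{"claw": 0.68,"offset": [-20,0,22],"rotation": [0,0,0]},{"claw": 0.68,"offset": [0,0,0],"rotation": [0,0.13,0]},{"claw": 0.68,"offset": [0,0,0],"rotation": [0,0.13,0]},{"claw": 0.68,"offset": [0,0,0],"rotation": [0,0.12,0]},{"claw": 0.68,"offset": [0,0,0],"rotation": [0,0,0]}]'

```text
t: 14.9
eef_pos: [0.4993, 0.1496, 0.209]
eef_rot: [-3.141, -1.128, -2.869]
ft_force: [0.3, 0.3, -2.8]
width: 0.692
gripper_force: 60.0
```

```bash
cat > lv2.py <<'E'
from h import *
go([500,150,100],196)
s=shot("side");h=cv2.cvtColor(s["image"],cv2.COLOR_BGR2HSV);o=env.get_obs();Rt=R.from_euler("xyz",o["eef_rot"])
p0=o["eef_pos"]-.022*Rt.apply([0,0,1]);xh=np.array([-.961,-.276,0]);print("P",p0.round(3))
for a in range(-60,15,4):
    d=xh*np.cos(np.radians(a))+np.array([0,0,1])*np.sin(np.radians(a));st=""
    for q in np.arange(.04,.24,.01):
        u=proj(s,p0+d*q).astype(int);v=h[u[1],u[0]];st+="#" if (12<v[0]<28)&(v[1]<150)&(v[2]>80)&(v[1]>60) else "."
    print(a,st)
E
python3 lv2.py
```

```text
t 14.9 at [499.3 149.6 209. ] rpy [-180.   -64.6 -164.4] w 0.692 gf 60.0 ft [ 0.3  0.3 -2.8]
joints [ 0.27  0.83  1.16 -0.    2.28 -1.57] shift [-98.8   0.2  46. ] norm 109
rotvec [ 0.003 -1.128 -0.006]
P [0.518 0.155 0.22 ]
-60 #...................
-56 ##..................
-52 ###.................
-48 ####................
-44 #######.............
-40 ###########.........
-36 ####################
-32 ####################
-28 #####.#.#...#...###.
-24 .####..##..#######..
-20 .####.#########.....
-16 .#########..........
-12 .######.............
-8 .####...............
-4 ####................
0 ###.................
4 ##..................
8 ##..................
12 ##..................
```

move_arm --steps '[{"claw": 0.68,"offset": [-27,0,13],"rotation": [0,0,0]},{"claw": 0.68,"offset": [-27,0,13],"rotation": [0,0,0]},{"claw": 0.68,"offset": [-27,0,13],"rotation": [0,0,0]},{"claw": 0.68,"offset": [0,0,0],"rotation": [0,0,0]},{"claw": 0.68,"offset": [0,0,0],"rotation": [0,0,0]}]'

```text
t: 15.58
eef_pos: [0.499, 0.1495, 0.1222]
eef_rot: [-3.141, -1.126, -2.869]
ft_force: [0.3, 0.3, -1.8]
width: 0.691
gripper_force: 59.9
```

move_arm --steps '[{"claw": 0.68,"offset": [-6,0,3],"rotation": [0,0,0]},{"claw": 0.68,"offset": [-6,0,3],"rotation": [0,0,0]},{"claw": 0.68,"offset": [0,0,0],"rotation": [0,0,0]}]'

```text
t: 15.95
eef_pos: [0.4982, 0.1493, 0.1061]
eef_rot: [-3.141, -1.131, -2.869]
ft_force: [-0.5, -0.6, -0.8]
width: 0.693
gripper_force: 60.0
```

```bash
python3 lv2.py
```

```text
t 15.95 at [498.2 149.3 106.1] rpy [-180.   -64.8 -164.4] w 0.693 gf 60.0 ft [-0.5 -0.6 -0.8]
joints [ 0.27  0.93  1.23 -0.    2.11 -1.57] shift [-6.3  0.2  0.8] norm 6
rotvec [ 0.003 -1.131 -0.005]
P [0.517 0.155 0.116]
-60 ##..................
-56 ##..................
-52 ###.................
-48 #####...............
-44 ########............
-40 ############........
-36 ####################
-32 ####################
-28 #####...#...#...###.
-24 .####..##..#######..
-20 .####..##########...
-16 .###########........
-12 .#######............
-8 .#####..............
-4 .####...............
0 ####................
4 ###.................
8 ###.................
12 ##..................
```

move_arm --steps '[{"claw": 0.695,"offset": [0,0,0],"rotation": [0,0,0]},{"claw": 0.699,"offset": [0,0,0],"rotation": [0,0,0]},{"claw": 0.7,"offset": [0,0,0],"rotation": [0,0,0]},{"claw": 0.7,"offset": [-8,0,0],"rotation": [0,0,0]},{"claw": 0.7,"offset": [-8,0,0],"rotation": [0,0,0]},{"claw": 0.7,"offset": [-8,0,0],"rotation": [0,0,0]},{"claw": 0.7,"offset": [-8,0,0],"rotation": [0,0,0]},{"claw": 0.7,"offset": [0,0,0],"rotation": [0,0,0]}]'

```text
t: 17.0
eef_pos: [0.5115, 0.153, 0.0766]
eef_rot: [-3.141, -1.131, -2.869]
ft_force: [0.3, 0.8, -1.2]
width: 0.698
gripper_force: 12.6
```

```bash
python3 lv2.py
```

```text
t 17.0 at [511.5 153.   76.6] rpy [-180.   -64.8 -164.4] w 0.698 gf 12.6 ft [ 0.3  0.8 -1.2]
joints [ 0.27  0.98  1.19 -0.    2.1  -1.57] shift [26.3  0.2  0.7] norm 26
rotvec [ 0.003 -1.131 -0.005]
P [0.531 0.158 0.086]
-60 #...................
-56 ##..................
-52 ##..................
-48 ####................
-44 #####...............
-40 #######.............
-36 ##########..........
-32 #################...
-28 ####################
-24 ###################.
-20 .####...#...#..###..
-16 .####..##..#######..
-12 .####.##########....
-8 .##########.........
-4 .########...........
0 .#####..............
4 .####...............
8 ####................
12 ###.................
```

Pivoting as intended (slope about 20°). Continuing.

move_arm --steps '[{"claw": 0.7,"offset": [-8,0,1],"rotation": [0,0,0]},{"claw": 0.7,"offset": [-8,0,1],"rotation": [0,0,0]},{"claw": 0.7,"offset": [-8,0,1],"rotation": [0,0,0]},{"claw": 0.7,"offset": [-8,0,2],"rotation": [0,0,0]},{"claw": 0.7,"offset": [-4,0,1],"rotation": [0,-0.1,0]},{"claw": 0.7,"offset": [0,0,0],"rotation": [0,-0.1,0]},{"claw": 0.7,"offset": [0,0,0],"rotation": [0,-0.1,0]},{"claw": 0.7,"offset": [0,0,0],"rotation": [0,-0.1,0]},{"claw": 0.7,"offset": [0,0,0],"rotation": [0,0,0]}]'

```text
t: 18.18
eef_pos: [0.5209, 0.1557, 0.0436]
eef_rot: [-3.142, -0.728, -2.868]
ft_force: [-0.1, -0.1, -1.2]
width: 0.7
gripper_force: 13.6
```

```bash
python3 lv2.py
```

```text
t 18.18 at [520.9 155.7  43.6] rpy [-180.   -41.7 -164.3] w 0.7 gf 13.6 ft [-0.1 -0.1 -1.2]
joints [ 0.27  0.82  1.38 -0.    1.68 -1.57] shift [ 53.7   0.2 -27.7] norm 60
rotvec [ 0.002 -0.728 -0.006]
P [0.535 0.16  0.059]
-60 ....................
-56 #...................
-52 #...................
-48 ##..................
-44 ###.................
-40 ###.................
-36 #####...............
-32 #######.............
-28 ##########..........
-24 ###################.
-20 ####################
-16 ##########.########.
-12 #####...#...#...##..
-8 .####...#..#######..
-4 .####..##########...
0 .####.######........
4 .########...........
8 .######.............
12 .#####..............
```

move_arm --steps '[{"claw": 0.7,"offset": [-6,0,5],"rotation": [0,0,0]},{"claw": 0.7,"offset": [-6,0,5],"rotation": [0,0,0]},{"claw": 0.7,"offset": [-6,0,5],"rotation": [0,0,0]},{"claw": 0.7,"offset": [-5,0,4],"rotation": [0,0,0]},{"claw": 0.701,"offset": [0,0,0],"rotation": [0,0,0]},{"claw": 0.702,"offset": [0,0,0],"rotation": [0,0,0]},{"claw": 0.703,"offset": [0,0,0],"rotation": [0,0,0]},{"claw": 0.705,"offset": [0,0,0],"rotation": [0,0,0]},{"claw": 0.71,"offset": [0,0,0],"rotation": [0,0,0]},{"claw": 0.74,"offset": [0,0,0],"rotation": [0,0,0]}]'

```text
t: 19.48
eef_pos: [0.5254, 0.1569, 0.0131]
eef_rot: [-3.141, -0.73, -2.868]
ft_force: [-0.3, 0.2, 1.1]
width: 0.737
gripper_force: 0.0
```

move_arm --steps '[{"claw": 1,"offset": [0,0,0],"rotation": [0,0,0]},{"claw": 1,"offset": [0,0,0],"rotation": [0,0,0]},{"claw": 1,"offset": [0,0,-15],"rotation": [0,0,0]},{"claw": 1,"offset": [0,0,-40],"rotation": [0,0,0]},{"claw": 1,"offset": [0,0,-50],"rotation": [0,-0.15,0]},{"claw": 1,"offset": [0,0,-50],"rotation": [0,-0.15,0]},{"claw": 1,"offset": [0,0,0],"rotation": [0,-0.15,0]},{"claw": 1,"offset": [0,0,0],"rotation": [0,-0.15,0]},{"claw": 1,"offset": [0,0,0],"rotation": [0,-0.13,0]}]'

```text
t: 20.6
eef_pos: [0.6199, 0.1834, 0.1351]
eef_rot: [-3.142, 0.007, -2.868]
ft_force: [1.0, 0.2, 0.5]
width: 1.005
gripper_force: 0.0
```

```bash
cat > bd.py <<'E'
from h import *
s=shot("side");t=shot("top")
def rectside(c,box,z):return np.round(rect(c,boardmask(c,box),z),1)
print("side",rectside(s,(200,220,420,420),.010));print("top",rectside(t,(200,200,420,345),.014))
go([430,130,100],16)
cv2.imwrite("pics/s4.png",np.hstack([s["image"][200:440,180:480],t["image"][180:420,150:400]]))
E
python3 bd.py
```

```text
side [441.1 135.1 232.5  75.6  15.5]
top [445.  132.4 234.1  65.5  15.2]
t 20.7 at [616.8 182.6 134.9] rpy [-180.    -0.  -164.3] w 0.999 gf 0.0 ft [ 0.3  0.5 -0.3]
joints [ 0.27  0.49  1.54 -0.    1.11 -1.57] shift [194.   -0.2  35. ] norm 197
rotvec [-1.000e-03  0.000e+00  3.136e+00]
```

View pics/s4.png

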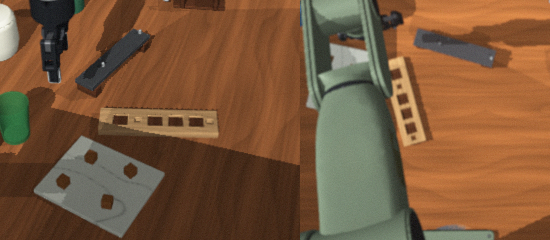

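Side crop: the board lies flat on the bare counter, pockets up, with its pocket4 end pointing away from the robot. I'll turn the wrist and regrip at the middle.

move_arm --steps '[{"claw": 1,"offset": [45,0,0],"rotation": [0,0,0]},{"claw": 1,"offset": [45,0,0],"rotation": [0,0,0]},{"claw": 1,"offset": [45,0,0],"rotation": [0,0,0]},{"claw": 1,"offset": [46,0,0],"rotation": [0,0,0]},{"claw": 1,"offset": [0,0,0],"rotation": [0,0,0.18]},{"claw": 1,"offset": [0,0,0],"rotation": [0,0,0.18]},{"claw": 1,"offset": [0,0,0],"rotation": [0,0,0.18]},{"claw": 1,"offset": [0,0,0],"rotation": [0,0,0.18]},{"claw": 1,"offset": [0,0,0],"rotation": [0,0,0.18]},{"claw": 1,"offset": [0,0,0],"rotation": [0,0,0.18]}]'

```text
t: 21.95
eef_pos: [0.4467, 0.1348, 0.1337]
eef_rot: [-3.141, -0.0, 2.329]
ft_force: [0.2, -0.1, -0.2]
width: 1.003
gripper_force: 0.0
```

move_arm --steps '[{"claw": 1,"offset": [0,0,0],"rotation": [0,0,0.18]},{"claw": 1,"offset": [0,0,0],"rotation": [0,0,0.18]},{"claw": 1,"offset": [0,0,0],"rotation": [0,0,0.18]},{"claw": 1,"offset": [0,0,0],"rotation": [0,0,0.18]},{"claw": 1,"offset": [0,0,0],"rotation": [0,0,0.18]},{"claw": 1,"offset": [0,0,0],"rotation": [0,0,0.18]},{"claw": 1,"offset": [0,0,0],"rotation": [0,0,0.18]},{"claw": 1,"offset": [0,0,0],"rotation": [0,0,0.18]},{"claw": 1,"offset": [0,0,0],"rotation": [0,0,0.18]},{"claw": 1,"offset": [0,0,0],"rotation": [0,0,0.18]}]'

```text
t: 23.2
eef_pos: [0.4467, 0.1348, 0.1337]
eef_rot: [-3.142, 0.001, 0.529]
ft_force: [0.3, -0.6, -0.6]
width: 1.004
gripper_force: 0.0
```

Run:
```python
from h import *
go([442.5,134,60],15.4)
s=shot("side");h=cv2.cvtColor(s["image"],cv2.COLOR_BGR2HSV)
m=boardmask(s,(260,290,420,345));d=cv2.minAreaRect(big(m));print(d)
# pockets (dark) in side view
b=cv2.boxPoints(d).astype(int);f=np.zeros(m.shape,np.uint8);cv2.fillPoly(f,[cv2.convexHull(big(m))],255)
g=((h[...,2]<85)&(f>0)).astype(np.uint8);n,l,st,ce=cv2.connectedComponentsWithStats(g)
for i in range(1,n):
    if st[i,4]>20:print(st[i,4],ce[i].round(1),(plane(s,*ce[i],.011)*1000).round(1))
```

```text
t 23.2 at [446.7 134.8 133.7] rpy [-180.     0.    30.3] w 1.004 gf 0.0 ft [ 0.3 -0.6 -0.6]
joints [ 0.27  0.24  1.95 -0.    0.95  1.31] shift [-4.  -1.4 73.7] norm 74
rotvec [0.    0.001 0.26 ]
((338.58404541015625, 322.4745788574219), (119.48167419433594, 27.905899047851562), 1.5911402702331543)
113 [299.9 319.8] [513.3 152.5  11. ]
112 [334.5 320.6] [448.1 133.8  11. ]
103 [355.3 321.4] [408.8 123.7  11. ]
108 [375.6 321.6] [370.9 112.   11. ]
```

move_arm --steps '[{"claw": 1,"offset": [-5,-1,0],"rotation": [0,0,0.13]},{"claw": 1,"offset": [0,0,0],"rotation": [0,0,0.125]},{"claw": 1,"offset": [0,0,35],"rotation": [0,0,0]},{"claw": 1,"offset": [0,0,35],"rotation": [0,0,0]},{"claw": 1,"offset": [0,0,35],"rotation": [0,0,0]},{"claw": 1,"offset": [0,0,15],"rotation": [0,0,0]},{"claw": 1,"offset": [0,0,6],"rotation": [0,0,0]},{"claw": 1,"offset": [0,0,0],"rotation": [0,0,0]},{"claw": 1,"offset": [0,0,0],"rotation": [0,0,0]}]'

```text
t: 24.38
eef_pos: [0.441, 0.1329, 0.0077]
eef_rot: [3.141, -0.001, 0.28]
ft_force: [-0.2, 0.0, -0.4]
width: 1.002
gripper_force: 0.0
```

Run:
```python
from h import *
go([442,133,0],15.7)
```

```text
t 24.38 at [441.  132.9   7.7] rpy [ 1.80e+02 -1.00e-01  1.61e+01] w 1.002 gf 0.0 ft [-0.2  0.  -0.4]
joints [ 0.27  0.42  2.11 -0.    0.61  1.56] shift [1.  0.2 7.7] norm 8
rotvec [ 0.    -0.001  0.006]
```

move_arm --steps '[{"claw": 1,"offset": [1,0,6],"rotation": [0,0,0]},{"claw": 1,"offset": [0,0,0],"rotation": [0,0,0]},{"claw": 0.69,"offset": [0,0,0],"rotation": [0,0,0]},{"claw": 0.67,"offset": [0,0,0],"rotation": [0,0,0]},{"claw": 0.67,"offset": [0,0,0],"rotation": [0,0,0]},{"claw": 0.67,"offset": [0,0,0],"rotation": [0,0,0]},{"claw": 0.67,"offset": [0,0,0],"rotation": [0,0,0]}]' --squeeze 60

```text
t: 25.25
eef_pos: [0.441, 0.133, 0.0016]
eef_rot: [-3.142, -0.0, 0.28]
ft_force: [-0.9, -0.3, 5.5]
width: 0.682
gripper_force: 58.3
```

move_arm --steps '[{"claw": 0.67,"offset": [0,0,-10],"rotation": [0,0,0]},{"claw": 0.67,"offset": [0,0,-40],"rotation": [0,0,0]},{"claw": 0.67,"offset": [0,0,-50],"rotation": [0,0,0]},{"claw": 0.67,"offset": [0,0,-50],"rotation": [0,0,0]},{"claw": 0.67,"offset": [24,43,0],"rotation": [0,0,0]},{"claw": 0.67,"offset": [24,43,0],"rotation": [0,0,0]},{"claw": 0.67,"offset": [24,42,0],"rotation": [0,0,0]},{"claw": 0.67,"offset": [25,42,0],"rotation": [0,0,0]},{"claw": 0.67,"offset": [0,0,0],"rotation": [0,0,-0.169]},{"claw": 0.67,"offset": [0,0,0],"rotation": [0,0,-0.169]}]'

```text
t: 26.5
eef_pos: [0.581, -0.0043, 0.1508]
eef_rot: [-3.141, 0.001, 0.622]
ft_force: [0.1, 1.0, -1.1]
width: 0.684
gripper_force: 58.6
```

move_arm --steps '[{"claw": 0.67,"offset": [0,0,0],"rotation": [0,0,-0.169]},{"claw": 0.67,"offset": [0,0,0],"rotation": [0,0,-0.169]},{"claw": 0.67,"offset": [0,0,20],"rotation": [0,0,-0.169]},{"claw": 0.67,"offset": [0,0,30],"rotation": [0,0,-0.167]},{"claw": 0.67,"offset": [0,0,30],"rotation": [0,0,0]},{"claw": 0.67,"offset": [0,0,0],"rotation": [0,0,0]}]'

```text
t: 27.25
eef_pos: [0.579, -0.0036, 0.0691]
eef_rot: [-3.136, 0.002, 1.292]
ft_force: [0.2, -0.5, -1.6]
width: 0.683
gripper_force: 58.6
```

Run:
```python
from h import *
go([581.5,-4,60],74)
s=shot("side");t=shot("top")
cv2.imwrite("pics/s5.png",np.hstack([cv2.resize(s["image"][200:320,220:370],None,fx=3,fy=3),cv2.resize(t["image"][190:310,250:365],None,fx=3,fy=3)]))
z=env.get_obs()["eef_pos"][2]+.0053;print(z)
m=boardmask(s,(230,150,360,310));h=cv2.cvtColor(s["image"],cv2.COLOR_BGR2HSV)
f=np.zeros(m.shape,np.uint8);cv2.fillPoly(f,[cv2.convexHull(big(m))],255)
g=((h[...,2]<85)&(f>0)).astype(np.uint8);n,l,st,ce=cv2.connectedComponentsWithStats(g)
for i in range(1,n):
    if st[i,4]>20:print(st[i,4],ce[i].round(1),(plane(s,*ce[i],z+.004)*1000).round(1))
```

```text
t 27.25 at [579.   -3.6  69.1] rpy [-1.797e+02  1.000e-01  7.400e+01] w 0.683 gf 58.6 ft [ 0.2 -0.5 -1.6]
joints [-0.03  0.47  1.77 -0.    0.9   0.25] shift [0.3 2.5 9.1] norm 9
rotvec [-0.006  0.002  0.   ]
0.07713100131362902
64 [292.7 241.7] [578.5   6.2  81.1]
68 [273.  258.6] [597.7  71.3  81.1]
```

View pics/s5.png

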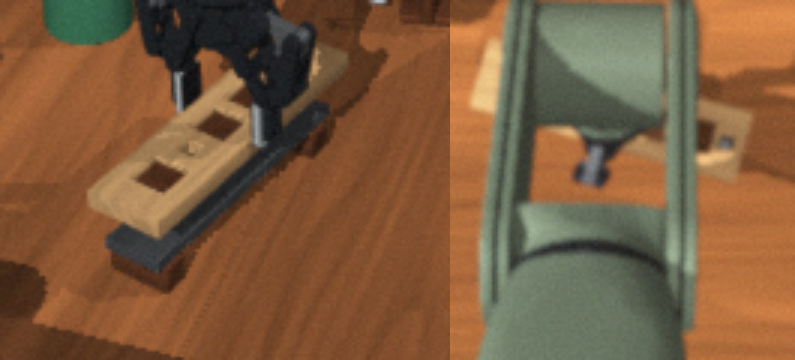

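Side crop: the board, pockets up, hovers over the stand, with hole_mid at about px (284,249). In the top crop hole_end is at about px (342,238). I'll compare with the bare pins from the saved pictures.

Run:
```python
from h import *
s=shot("side");t=shot("top")
def blob(img,x,y,r,f):
    a=f(img[y-r:y+r+1,x-r:x+r+1].astype(int));ys,xs=np.nonzero(a);return np.array([xs.mean()+x-r,ys.mean()+y-r]),len(xs)
s2=cv2.imread("pics/s2.png");
br=lambda a:a.min(2)>a.min(2).max()-40
for x,y in[(183,264),(220,232)]:
    b,n=blob(s2,x,y,5,br);b=b+[100,0];print("pin side",b,n,(plane(s,*b,.044)*1000).round(1))
m3=cv2.imread("pics/m3.png")
for x,y in[(620,127),(722,157)]:
    b,n=blob(m3,x,y,7,br);b=np.array([180+(b[0]-400)/2,160+b[1]/2]);print("pin top",b,n,(plane(t,*b,.044)*1000).round(1))
print("hole_end top",[(plane(t,342.3,237.7,z)*1000).round(1) for z in(.081,.077)],"hole_mid side",(plane(s,284.3,249.3,.081)*1000).round(1))
h=cv2.cvtColor(t["image"],cv2.COLOR_BGR2HSV);print(h[228:248,330:356,2])
```

```text
pin side [282.44444444 263.77777778] 9 [590.5  39.5  44. ]
pin side [319.42857143 231.28571429] 7 [550.8 -93.2  44. ]
pin top [288.98780488 223.29268293] 41 [593.2  35.5  44. ]
pin top [341.         238.07692308] 39 [554.  -98.8  44. ]
hole_end top [array([ 552.6, -100. ,   81. ]), array([ 552.8, -100.3,   77. ])] hole_mid side [586.4  35.6  81. ]
[[125 106 113 131 143 151 150 159 160 164 163 172 171 167 176 170 174 176
  171 171 162 148 135 138 140 137]
 [124  98  97 102 113 120 130 135 150 153 162 166 170 167 169 169 168 174
  171 168 158 143 131 135 139 141]
 [123 101  82  80  79  92 100 108 119 147 156 159 161 162 168 164 170 172
  169 163 153 140 136 136 137 140]
 [124 100  77  74  70  76  76  85 117 148 158 164 157 160 165 164 164 169
  164 166 149 137 131 134 139 137]
 [125 104  80  65  78  70  75  90 121 155 163 161 162 160 156 160 165 162
  165 160 139 139 138 136 131 139]
 [122 103  79  72  78  76  72  91 130 159 160 151 155 160 158 161 162 160
  159 150 135 137 132 134 138 139]
 [122 108  85  76  81  77  79 108 137 150 135 121 129 137 147 153 157 157
  152 144 132 131 128 
[... 730 characters left out ...]
63 150 138
  127 131 132 137 134 134 136 133]
 [127 144 199 241 244 241 234 232 227 217 208 208 202 184 167 163 148 134
  125 124 130 128 134 129 140 138]
 [122 143 192 235 240 235 229 220 205 190 180 183 178 171 168 163 148 128
  116 119 121 122 131 133 140 144]
 [125 127 174 210 220 217 197 190 181 176 171 168 163 168 171 162 142 126
  116 117 120 117 116 125 127 133]
 [130 122 146 175 179 181 173 174 173 168 171 173 170 171 167 153 135 120
  121 113 113 117 116 119 124 123]
 [125 117 134 156 163 167 171 164 172 171 173 173 173 173 171 153 131 121
  122 122 119 127 121 120 122 123]
 [128 117 135 165 169 167 166 170 169 164 173 171 171 169 169 159 147 149
  150 143 146 145 147 147 149 148]]
```

move_arm --steps '[{"claw": 0.67,"offset": [-2,2,0],"rotation": [0,0,0]},{"claw": 0.67,"offset": [0,0,0],"rotation": [0,0,0]},{"claw": 0.67,"offset": [0,0,0],"rotation": [0,0,0]}]'

```text
t: 27.82
eef_pos: [0.5827, -0.0062, 0.0713]
eef_rot: [3.141, -0.0, 1.292]
ft_force: [-0.4, -0.3, -1.4]
width: 0.68
gripper_force: 58.7
```

```bash
cat > al.py <<'E'
from h import *
o=env.get_obs();p=o["eef_pos"]*1000;print("z",p[2].round(1),"along",round(p[0]*.2756+p[1]*.9613,1),"want 154; across",round(p[0]*.9613-p[1]*.2756,1),"want 562; yaw",np.degrees(o["eef_rot"][2]).round(2),o["ft_force"].round(1))
E
python3 al.py
```

```text
z 71.3 along 154.6 want 154; across 561.8 want 562; yaw 74.01 [-0.4 -0.3 -1.4]
```

move_arm --steps '[{"claw": 0.67,"offset": [0,0,10],"rotation": [0,0,0]},{"claw": 0.67,"offset": [0,0,10],"rotation": [0,0,0]},{"claw": 0.67,"offset": [0,0,0],"rotation": [0,0,0]},{"claw": 0.67,"offset": [0,0,3],"rotation": [0,0,0]},{"claw": 0.67,"offset": [0,0,3],"rotation": [0,0,0]},{"claw": 0.67,"offset": [0,0,0],"rotation": [0,0,0]}]'

```text
t: 28.58
eef_pos: [0.5825, -0.0061, 0.0449]
eef_rot: [-3.141, 0.0, 1.292]
ft_force: [0.2, -0.7, -2.0]
width: 0.68
gripper_force: 58.7
```

```bash
python3 al.py
```

```text
z 44.9 along 154.6 want 154; across 561.6 want 562; yaw 74.01 [ 0.2 -0.7 -2. ]
```

No contact force 2 mm below the pin tops, so the pins are entering.

move_arm --steps '[{"claw": 0.67,"offset": [0,0,3],"rotation": [0,0,0]},{"claw": 0.67,"offset": [0,0,2],"rotation": [0,0,0]},{"claw": 0.67,"offset": [0,0,2],"rotation": [0,0,0]},{"claw": 0.67,"offset": [0,0,0],"rotation": [0,0,0]}]'

```text
t: 29.08
eef_pos: [0.5824, -0.0061, 0.0378]
eef_rot: [-3.141, 0.0, 1.292]
ft_force: [0.4, -0.1, -2.1]
width: 0.678
gripper_force: 58.7
```

```bash
python3 al.py
```

```text
z 37.8 along 154.7 want 154; across 561.6 want 562; yaw 74.02 [ 0.4 -0.1 -2.1]
```

move_arm --steps '[{"claw": 0.67,"offset": [0,0,2],"rotation": [0,0,0]},{"claw": 0.67,"offset": [0,0,0],"rotation": [0,0,0]},{"claw": 0.69,"offset": [0,0,0],"rotation": [0,0,0]},{"claw": 0.7,"offset": [0,0,0],"rotation": [0,0,0]},{"claw": 0.73,"offset": [0,0,0],"rotation": [0,0,0]},{"claw": 1,"offset": [0,0,0],"rotation": [0,0,0]},{"claw": 1,"offset": [0,0,0],"rotation": [0,0,0]},{"claw": 1,"offset": [0,0,-20],"rotation": [0,0,0]},{"claw": 1,"offset": [0,0,-60],"rotation": [0,0,0]},{"claw": 1,"offset": [0,0,-60],"rotation": [0,0,0]}]'

```text
t: 30.32
eef_pos: [0.5822, -0.0061, 0.1771]
eef_rot: [-3.14, 0.0, 1.292]
ft_force: [0.7, 0.1, 0.4]
width: 1.0
gripper_force: 0.0
```

move_arm --steps '[{"claw": 1,"offset": [-57,-15,0],"rotation": [0,0,0]},{"claw": 1,"offset": [-57,-15,0],"rotation": [0,0,0]},{"claw": 1,"offset": [-57,-15,0],"rotation": [0,0,0]},{"claw": 1,"offset": [-57,-15,0],"rotation": [0,0,0]},{"claw": 1,"offset": [-20,-15,0],"rotation": [0,0,0]},{"claw": 1,"offset": [0,0,0],"rotation": [0,0,0]}]'

```text
t: 31.08
eef_pos: [0.441, -0.2248, 0.1761]
eef_rot: [-3.141, -0.0, 1.289]
ft_force: [0.2, -0.2, 0.3]
width: 0.998
gripper_force: 0.0
```

Run:
```python
from h import *
go([460,-292,150],90)
s=shot("side");t=shot("top")
print("top",np.round(rect(t,boardmask(t,(245,190,370,270)),.049),1),"was 583.7 -3.7 73.6")
a=cv2.resize(s["image"][215:300,240:350],None,fx=4,fy=4);b=cv2.resize(t["image"][215:315,380:460],None,fx=3.4,fy=3.4)
print("lumps",findlumps(t,(155,218,225,300),.022));print("side",findlumps(s,(215,335,345,440),.019))
cv2.imwrite("pics/s6.png",np.hstack([a,b]))
```

```text
t 31.07 at [ 441.  -224.8  176.1] rpy [-180.    -0.    73.8] w 0.998 gf 0.0 ft [ 0.2 -0.2  0.3]
joints [-0.49  0.24  1.83  0.    1.07 -0.21] shift [-59.3  37.   26.1] norm 75
rotvec [-0.    -0.    -0.282]
top [584.2  -5.7 234.   65.5  74.1] was 583.7 -3.7 73.6
lumps [(array([558.8, 331. ]), np.float32(72.1), np.int32(40)), (array([532.8, 264.3]), np.float32(89.7), np.int32(35)), (array([471.8, 347.2]), np.float32(90.0), np.int32(41)), (array([455.2, 272.1]), np.float32(89.9), np.int32(39))]
side [(array([530.7, 264.6]), np.float32(75.7), np.int32(135)), (array([452.9, 272.1]), np.float32(62.2), np.int32(145)), (array([556.8, 331. ]), np.float32(73.0), np.int32(148)), (array([469.2, 347.9]), np.float32(18.2), np.int32(153))]
```

View pics/s6.png

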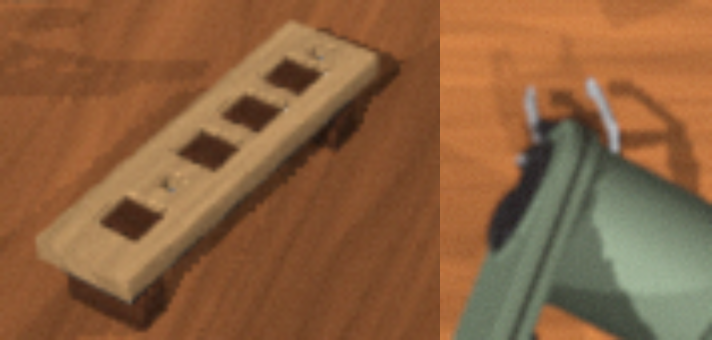

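Side crop: the board is seated home, pockets up, with a pin showing in each hole. Lumps have not moved. Now the tongs, measured from the first, unobstructed pictures.

Run:
```python
from h import *
t=shot("top");s=shot("side")
im=cv2.imread("pics/top0.png");h=cv2.cvtColor(im,cv2.COLOR_BGR2HSV).astype(int)
ms=((h[...,1]<75)&(h[...,2]>90))
print("tips/hinge rows",[y for y in range(235,315) if ms[y,400:445].any()][::len([1])][:1],[y for y in range(235,315) if ms[y,400:445].any()][-1])
P=[]
for y in range(255,300,2):
    x=np.nonzero(ms[y,400:445])[0]+400
    L=x[x<422];Rr=x[x>426]
    if len(L) and len(Rr):P.append(plane(t,(L.mean()+Rr.mean())/2,y,.05)[:2]*1000)
P=np.array(P);a=np.polyfit(P[:,0],P[:,1],1);print("yaw",np.degrees(np.arctan(a[0])),"y at 460",np.polyval(a,460))
dk=((h[...,1]<110)&(h[...,2]<75)).astype(np.uint8);box=dk[235:312,400:445]
n,l,st,ce=cv2.connectedComponentsWithStats(box)
for i in range(1,n):
    if st[i,4]>3:c=ce[i]+[400,235];print("dark",st[i],c.round(1),(plane(t,*c,.05)*1000).round(1))
xs=np.nonzero(ms[306:311,400:445]);print("hinge",(plane(t,428,309,.05)*1000).round(1),"jaw",(plane(t,415.5,239.5,.035)*1000).round(1))
im2=cv2.imread("pics/side0.png");h2=cv2.cvtColor(im2,cv2.COLOR_BGR2HSV).astype(int)
dk=((h2[...,1]<110)&(h2[...,2]<60)).astype(np.uint8)[170:215,335:425];n,l,st,ce=cv2.connectedComponentsWithStats(dk)
for i in range(1,n):
    if st[i,4]>8:c=ce[i]+[335,170];print("sdark",st[i],c.round(1),(plane(s,*c,.05)*1000).round(1))
```

```text
tips/hinge rows [238] 307
yaw 7.083319081914882 y at 460 -307.72920954087084
dark [10 32  2  7  8] [410.8 269.8] [ 471.1 -276.9   50. ]
dark [12 40  1  4  4] [412.  276.5] [ 453.8 -279.8   50. ]
hinge [ 370.4 -319.7   50. ] jaw [ 549.7 -294.    35. ]
sdark [34 21 15  6 71] [376.2 193.2] [ 462.1 -277.9   50. ]
```

move_arm --steps '[{"claw": 1,"offset": [-36,24,0],"rotation": [0,0,0]},{"claw": 1,"offset": [-35,24,0],"rotation": [0,0,0]},{"claw": 1,"offset": [0,0,0],"rotation": [0,0,0.164]},{"claw": 1,"offset": [0,0,0],"rotation": [0,0,0.164]},{"claw": 1,"offset": [0,0,0],"rotation": [0,0,0.164]},{"claw": 1,"offset": [0,0,0],"rotation": [0,0,0.164]},{"claw": 1,"offset": [0,0,0],"rotation": [0,0,0.164]},{"claw": 1,"offset": [0,0,30],"rotation": [0,0,0.164]},{"claw": 1,"offset": [0,0,40],"rotation": [0,0,0.164]},{"claw": 1,"offset": [0,0,0],"rotation": [0,0,0]}]'

```text
t: 32.52
eef_pos: [0.4678, -0.3033, 0.1034]
eef_rot: [-3.137, 0.005, 0.147]
ft_force: [-0.8, 0.4, 0.8]
width: 1.001
gripper_force: 0.0
```

Run:
```python
from h import *
go([467,-306.5,60],8)
```

```text
t 32.52 at [ 467.8 -303.3  103.4] rpy [-179.7    0.3    8.4] w 1.001 gf 0.0 ft [-0.8  0.4  0.8]
joints [-0.6   0.41  1.78  0.    0.96  0.83] shift [-1.   3.3 43.4] norm 44
rotvec [-0.005  0.005  0.008]
```

move_arm --steps '[{"claw": 1,"offset": [0,0,30],"rotation": [0,0,0]},{"claw": 1,"offset": [0,0,25],"rotation": [0,0,0]},{"claw": 1,"offset": [0,0,23],"rotation": [0,0,0]},{"claw": 1,"offset": [0,0,0],"rotation": [0,0,0]},{"claw": 0.74,"offset": [0,0,0],"rotation": [0,0,0]},{"claw": 0.7,"offset": [0,0,0],"rotation": [0,0,0]},{"claw": 0.66,"offset": [0,0,0],"rotation": [0,0,0]},{"claw": 0.65,"offset": [0,0,0],"rotation": [0,0,0]},{"claw": 0.65,"offset": [0,0,0],"rotation": [0,0,0]},{"claw": 0.65,"offset": [0,0,0],"rotation": [0,0,0]}]' --squeeze 20

```text
t: 33.78
eef_pos: [0.4703, -0.3062, 0.0305]
eef_rot: [3.139, -0.004, 0.144]
ft_force: [0.5, 0.5, 8.6]
width: 0.655
gripper_force: 7.2
```

Run:
```python
from h import *
go([467,-306.5,27],8)
```

```text
t 33.77 at [ 470.3 -306.2   30.5] rpy [179.8  -0.2   8.3] w 0.655 gf 7.2 ft [0.5 0.5 8.6]
joints [-0.6   0.5   1.86  0.    0.78  0.83] shift [-3.3 -0.2  3.5] norm 5
rotvec [ 0.003 -0.004  0.004]
```

move_arm --steps '[{"claw": 0.64,"offset": [0,0,-5],"rotation": [0,0,0]},{"claw": 0.64,"offset": [0,0,-15],"rotation": [0,0,0]},{"claw": 0.64,"offset": [0,0,-30],"rotation": [0,0,0]},{"claw": 0.64,"offset": [0,0,-50],"rotation": [0,0,0]},{"claw": 0.64,"offset": [0,0,-30],"rotation": [0,0,0]},{"claw": 0.64,"offset": [0,0,0],"rotation": [0,0,0]}]'

```text
t: 34.52
eef_pos: [0.4701, -0.3063, 0.1614]
eef_rot: [3.137, -0.005, 0.144]
ft_force: [-0.7, 0.5, -1.2]
width: 0.643
gripper_force: 4.3
```

Run:
```python
from h import *
go([467,-306.5,27],8)
s=shot("side");t=shot("top");u=proj(s,env.get_obs()["eef_pos"]).astype(int);print(u)
cv2.imwrite("pics/s7.png",np.hstack([cv2.resize(s["image"][u[1]-60:u[1]+60,u[0]-70:u[0]+80],None,fx=3,fy=3),cv2.resize(t["image"][200:320,380:460],None,fx=3,fy=3)]))
```

```text
t 34.52 at [ 470.1 -306.3  161.4] rpy [179.7  -0.3   8.2] w 0.643 gf 4.3 ft [-0.7  0.5 -1.2]
joints [-0.6   0.35  1.71 -0.    1.08  0.83] shift [ -3.7  -0.8 134.3] norm 134
rotvec [ 0.005 -0.005  0.004]
[379 149]
```

View pics/s7.png

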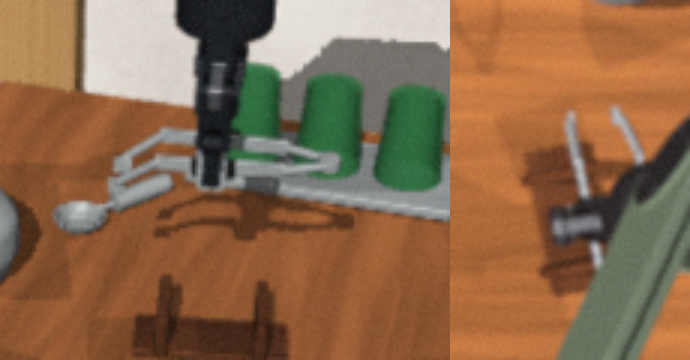

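The tongs are lifted level. The fingers sit toward the front of the finger rests, with the jaws at side px about (348,151)/(351,143) and top px (421,237)/(435,237).

```bash
cat > jaw.py <<'E'
from h import *
# jaw tips in tool frame from top+side: metal mask ahead of tool
o=env.get_obs();Rt=R.from_euler("xyz",o["eef_rot"]);p=o["eef_pos"]
go(p*1000)
for n in("top","side"):
    c=shot(n);h=cv2.cvtColor(c["image"],cv2.COLOR_BGR2HSV).astype(int);m=((h[...,1]<70)&(h[...,2]>95)).astype(np.uint8)
    q=np.array([proj(c,p+Rt.apply([a/1000,b/1000,e/1000])) for a in(55,100) for b in(-30,30) for e in(-20,10)]);x0,y0=q.min(0).astype(int);x1,y1=q.max(0).astype(int)+1
    k=np.zeros_like(m);k[y0:y1,x0:x1]=m[y0:y1,x0:x1];N,l,st,ce=cv2.connectedComponentsWithStats(k)
    for i in range(1,N):
        if st[i,4]<5:continue
        ys,xs=np.nonzero(l==i)
        for zt in(-.004,.004):
            P=np.array([Rt.inv().apply(plane(c,u,v,p[2]-zt)-p)*1000 for u,v in zip(xs,ys)])
            print(n,"z_tool",zt*1000,"n",st[i,4],"x max %.1f"%P[:,0].max(),"tip y %.1f"%P[P[:,0]>P[:,0].max()-8,1].mean(),"px tip",xs.min(),ys.min(),ys.max())
E
python3 jaw.py
```

```text
t 34.62 at [ 468.3 -305.   157.9] rpy [-180.     0.     8.2] w 0.644 gf 4.3 ft [-0.4  1.3 -0.8]
joints [-0.6   0.35  1.71 -0.    1.08  0.83] shift [0. 0. 0.] norm 0
top z_tool -4.0 n 49 x max 80.1 tip y 18.1 px tip 433 236 249
top z_tool 4.0 n 49 x max 80.4 tip y 19.8 px tip 433 236 249
top z_tool -4.0 n 37 x max 80.8 tip y -19.4 px tip 418 238 249
top z_tool 4.0 n 37 x max 81.1 tip y -17.6 px tip 418 238 249
side z_tool -4.0 n 156 x max 76.6 tip y -20.7 px tip 345 138 156
side z_tool 4.0 n 156 x max 78.2 tip y -6.0 px tip 345 138 156
```

Jaw middle is about 72 mm ahead of the TCP and centred. Moving toward the lump at (454,272).

move_arm --steps '[{"claw": 0.64,"offset": [3,-51,4],"rotation": [0,0,0]},{"claw": 0.64,"offset": [3,-51,4],"rotation": [0,0,0]},{"claw": 0.64,"offset": [3,-51,4],"rotation": [0,0,0]},{"claw": 0.64,"offset": [3,-51,4],"rotation": [0,0,0]},{"claw": 0.64,"offset": [3,-51,4],"rotation": [0,0,0]},{"claw": 0.64,"offset": [3,-52,4],"rotation": [0,0,0]},{"claw": 0.64,"offset": [2,-52,4],"rotation": [0,0,0]},{"claw": 0.64,"offset": [2,-52,4],"rotation": [0,0,0]},{"claw": 0.64,"offset": [2,-52,4],"rotation": [0,0,0]},{"claw": 0.64,"offset": [2,-52,4],"rotation": [0,0,0]}]'

```text
t: 35.98
eef_pos: [0.4196, 0.2094, 0.1167]
eef_rot: [3.141, 0.002, 0.144]
ft_force: [0.3, -0.2, -0.2]
width: 0.639
gripper_force: 4.3
```

move_arm --steps '[{"claw": 0.64,"offset": [0,0,0],"rotation": [0,0,-0.157]},{"claw": 0.64,"offset": [0,0,0],"rotation": [0,0,-0.157]},{"claw": 0.64,"offset": [0,0,0],"rotation": [0,0,-0.157]},{"claw": 0.64,"offset": [0,0,0],"rotation": [0,0,-0.157]},{"claw": 0.64,"offset": [0,0,0],"rotation": [0,0,-0.157]},{"claw": 0.64,"offset": [0,0,0],"rotation": [0,0,-0.157]},{"claw": 0.64,"offset": [0,0,0],"rotation": [0,0,0]},{"claw": 0.64,"offset": [0,0,0],"rotation": [0,0,0]}]'

```text
t: 36.98
eef_pos: [0.4203, 0.2079, 0.1174]
eef_rot: [-3.141, 0.001, 1.084]
ft_force: [-0.1, -0.6, -1.0]
width: 0.642
gripper_force: 4.3
```

```bash
cat > lk.py <<'E'
from h import *
import sys
s=shot("side");t=shot("top")
for n,c,b,z in(("side",s,(215,335,345,440),.019),("top",t,(155,218,225,300),.022)):print(n,[(a.tolist(),float(y),int(k)) for a,y,k in findlumps(c,b,z)])
x,y,z,yaw=map(float,sys.argv[1:5]);r=np.radians(yaw);print("target for lump",x,y);go([x-72*np.cos(r),y-72*np.sin(r),z],yaw)
E
python3 lk.py 454 272 31 62
```

```text
side [([530.9, 264.5], 83.19999694824219, 137), ([452.9, 272.1], 62.20000076293945, 145), ([520.8, 300.7], 86.0, 145), ([469.2, 348.0], 19.600000381469727, 151)]
top [([532.6, 264.4], 89.80000305175781, 36), ([522.6, 300.1], 89.80000305175781, 37), ([471.8, 347.3], 90.0, 39)]
target for lump 454.0 272.0
t 37.08 at [420.5 208.  117.7] rpy [-180.     0.    62.1] w 0.641 gf 4.3 ft [-0.2 -0.  -1.8]
joints [ 0.43  0.27  1.97 -0.    0.91  0.92] shift [ 0.3 -0.5 86.7] norm 87
rotvec [-0.     0.001  0.002]
```

Lump A has been knocked to about (522,300). Noted. Descending on lump D.

move_arm --steps '[{"claw": 0.64,"offset": [0,0,30],"rotation": [0,0,0]},{"claw": 0.64,"offset": [0,0,25],"rotation": [0,0,0]},{"claw": 0.64,"offset": [0,0,20],"rotation": [0,0,0]},{"claw": 0.64,"offset": [0,0,11],"rotation": [0,0,0]},{"claw": 0.64,"offset": [0,0,0],"rotation": [0,0,0]},{"claw": 0.64,"offset": [0,0,0],"rotation": [0,0,0]}]'

```text
t: 37.83
eef_pos: [0.4213, 0.2083, 0.0326]
eef_rot: [3.141, -0.001, 1.086]
ft_force: [0.0, 0.7, -1.3]
width: 0.644
gripper_force: 4.3
```

Run:
```python
from h import *
go([420.2,208.4,31],62)
s=shot("side");t=shot("top");u=proj(s,[.45,.27,.02]).astype(int)
cv2.imwrite("pics/s8.png",cv2.resize(s["image"][u[1]-75:u[1]+45,u[0]-60:u[0]+90],None,fx=4,fy=4))
```

```text
t 37.83 at [421.3 208.3  32.6] rpy [ 1.799e+02 -1.000e-01  6.220e+01] w 0.644 gf 4.3 ft [ 0.   0.7 -1.3]
joints [ 0.43  0.39  2.06 -0.    0.69  0.92] shift [-0.4 -1.   1.6] norm 2
rotvec [ 0.001 -0.001  0.003]
```

View pics/s8.png

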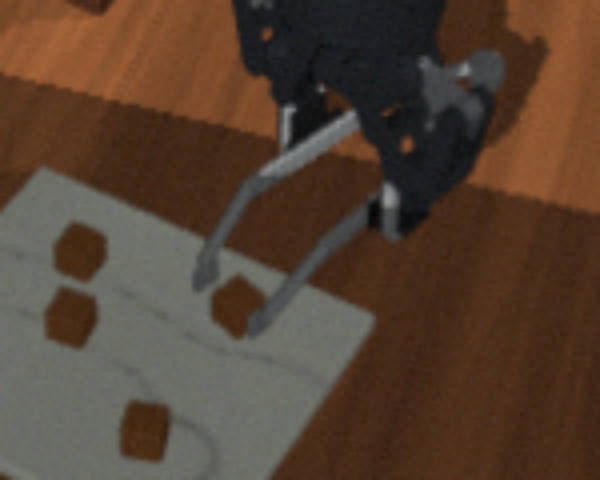

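The jaws straddle the lump, with tips at (205,280) and (260,325) around the lump at (238,305). They need about 5 mm more forward. Then close.

move_arm --steps '[{"claw": 0.64,"offset": [5,0,1],"rotation": [0,0,0]},{"claw": 0.64,"offset": [0,0,0],"rotation": [0,0,0]},{"claw": 0.58,"offset": [0,0,0],"rotation": [0,0,0]},{"claw": 0.54,"offset": [0,0,0],"rotation": [0,0,0]},{"claw": 0.52,"offset": [0,0,0],"rotation": [0,0,0]},{"claw": 0.52,"offset": [0,0,0],"rotation": [0,0,0]},{"claw": 0.52,"offset": [0,0,0],"rotation": [0,0,0]}]' --squeeze 20

```text
t: 38.8
eef_pos: [0.423, 0.2124, 0.031]
eef_rot: [3.142, 0.0, 1.086]
ft_force: [-0.4, 0.4, -0.7]
width: 0.55
gripper_force: 20.8
```

move_arm --steps '[{"claw": 0.52,"offset": [0,0,-15],"rotation": [0,0,0]},{"claw": 0.52,"offset": [0,0,-40],"rotation": [0,0,0]},{"claw": 0.52,"offset": [0,0,-35],"rotation": [0,0,0]},{"claw": 0.52,"offset": [-15,41,0],"rotation": [0,0,0]},{"claw": 0.52,"offset": [-15,41,0],"rotation": [0,0,0]},{"claw": 0.52,"offset": [-15,41,0],"rotation": [0,0,0]},{"claw": 0.52,"offset": [-14,40,0],"rotation": [0,0,0]},{"claw": 0.52,"offset": [0,0,0],"rotation": [0,0,0]}]'

```text
t: 39.8
eef_pos: [0.5414, 0.0824, 0.1208]
eef_rot: [3.141, -0.0, 1.082]
ft_force: [-0.8, 0.6, -1.3]
width: 0.546
gripper_force: 21.1
```

move_arm --steps '[{"claw": 0.52,"offset": [0,0,0],"rotation": [0,0,0.17]},{"claw": 0.52,"offset": [0,0,0],"rotation": [0,0,0.17]},{"claw": 0.52,"offset": [0,0,0],"rotation": [0,0,0.17]},{"claw": 0.52,"offset": [0,0,0],"rotation": [0,0,0.17]},{"claw": 0.52,"offset": [0,0,0],"rotation": [0,0,0.17]},{"claw": 0.52,"offset": [0,0,0],"rotation": [0,0,0.17]},{"claw": 0.52,"offset": [0,0,0],"rotation": [0,0,0.17]},{"claw": 0.52,"offset": [0,0,0],"rotation": [0,0,0.17]},{"claw": 0.52,"offset": [0,0,20],"rotation": [0,0,0]},{"claw": 0.52,"offset": [0,0,0],"rotation": [0,0,0]}]'

```text
t: 41.05
eef_pos: [0.5377, 0.0847, 0.0998]
eef_rot: [3.14, 0.004, -0.273]
ft_force: [0.2, 1.4, -0.5]
width: 0.551
gripper_force: 21.1
```

```bash
cat > hl.py <<'E'
from h import *
# where is the held lump (dark brown) near expected jaws, and the pockets, in the side view
import sys
o=env.get_obs();Rt=R.from_euler("xyz",o["eef_rot"]);p=o["eef_pos"];zl=p[2]-.0115
e=p+Rt.apply([.067,0,0]);e[2]=zl
tx,ty=map(float,sys.argv[1:3]);go([tx-67*.961,ty+67*.276,65],-16)
for n,r in(("side",16),("top",9)):
    c=shot(n);u=proj(c,e).astype(int);h=cv2.cvtColor(c["image"],cv2.COLOR_BGR2HSV).astype(int)
    s=h[u[1]-r:u[1]+r,u[0]-r:u[0]+r];m=((s[...,1]>145)&(s[...,2]<165)&(s[...,0]<16)).astype(np.uint8)
    N,l,st,ce=cv2.connectedComponentsWithStats(m)
    for i in range(1,N):
        if st[i,4]>12:
            q=ce[i]+u-r;w=plane(c,*q,zl)*1000;print(n,"n",st[i,4],"px",q.round(1),"world",w.round(1),"tool",(Rt.inv().apply(w/1000-p)*1000).round(1))
E
python3 hl.py 604.4 66.1
```

```text
t 41.05 at [537.7  84.7  99.8] rpy [179.9   0.2 -15.7] w 0.551 gf 21.1 ft [ 0.2  1.4 -0.5]
joints [0.14 0.39 1.82 0.   0.94 1.98] shift [ 2.4 -0.5 34.8] norm 35
rotvec [0.002 0.004 0.006]
side n 230 px [262.4 245. ] world [631.3  44.5  88.3] tool [101.   13.5  11.1]
side n 71 px [259.6 261. ] world [617.   94.4  88.3] tool [ 73.7 -30.7  11.2]
side n 34 px [273.6 257.1] world [594.9  74.2  88.3] tool [58.  -5.3 11.3]
side n 38 px [272.6 267.7] world [584.7 105.7  88.3] tool [ 39.7 -32.9  11.3]
```

move_arm --steps '[{"claw": 0.52,"offset": [1,0,15],"rotation": [0,0,0]},{"claw": 0.52,"offset": [0,0,10],"rotation": [0,0,0]},{"claw": 0.52,"offset": [0,0,0],"rotation": [0,0,0]},{"claw": 0.52,"offset": [0,0,0],"rotation": [0,0,0]}]'

```text
t: 41.65
eef_pos: [0.5408, 0.084, 0.076]
eef_rot: [3.142, -0.0, -0.274]
ft_force: [-0.1, 0.0, -0.3]
width: 0.551
gripper_force: 21.1
```

Run:
```python
from h import *
go([604.4-67*.961,66.1+67*.276,65],-16)
```

```text
t 41.65 at [540.8  84.   76. ] rpy [180.   -0.  -15.7] w 0.551 gf 21.1 ft [-0.1  0.  -0.3]
joints [ 0.13  0.42  1.84 -0.    0.88  1.98] shift [-0.9 -0.4 11. ] norm 11
rotvec [ 0.    -0.     0.005]
```

move_arm --steps '[{"claw": 0.52,"offset": [-1,0,5],"rotation": [0,0,0]},{"claw": 0.52,"offset": [0,0,4],"rotation": [0,0,0]},{"claw": 0.52,"offset": [0,0,1],"rotation": [0,0,0]},{"claw": 0.52,"offset": [0,0,0],"rotation": [0,0,0]},{"claw": 0.52,"offset": [0,0,0],"rotation": [0,0,0]}]'

```text
t: 42.28
eef_pos: [0.5398, 0.0843, 0.0661]
eef_rot: [-3.142, -0.0, -0.274]
ft_force: [-0.0, -0.6, -0.5]
width: 0.546
gripper_force: 21.1
```

Run:
```python
from h import *
go([604.4-67*.961,66.1+67*.276,65],-16)
s=shot("side");u=proj(s,[.6044,.0661,.055]).astype(int)
cv2.imwrite("pics/s9.png",cv2.resize(s["image"][u[1]-60:u[1]+40,u[0]-50:u[0]+90],None,fx=5,fy=5))
```

```text
t 42.27 at [539.8  84.3  66.1] rpy [-180.    -0.   -15.7] w 0.546 gf 21.1 ft [-0.  -0.6 -0.5]
joints [ 0.13  0.43  1.85 -0.    0.85  1.98] shift [ 0.1 -0.3  1.1] norm 1
rotvec [-0.    -0.     0.005]
```

View pics/s9.png

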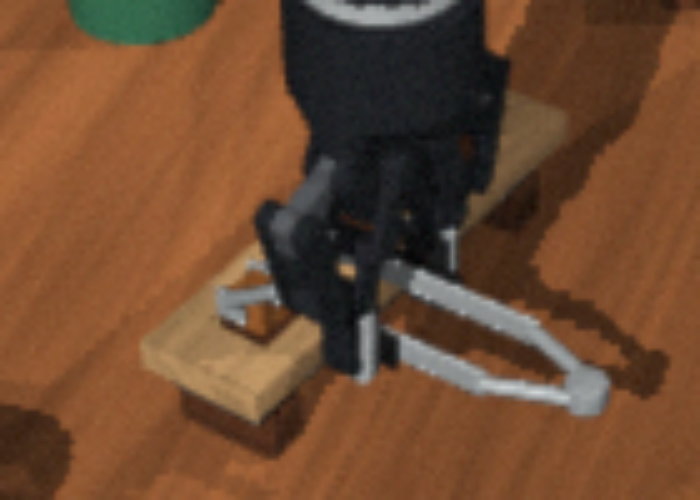

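The lump sits in pocket 4's opening, at crop (255,310), between the jaws. Lowering the last millimetre and releasing.

move_arm --steps '[{"claw": 0.52,"offset": [0,0,1],"rotation": [0,0,0]},{"claw": 0.56,"offset": [0,0,0],"rotation": [0,0,0]},{"claw": 0.58,"offset": [0,0,0],"rotation": [0,0,0]},{"claw": 0.61,"offset": [0,0,0],"rotation": [0,0,0]},{"claw": 0.63,"offset": [0,0,0],"rotation": [0,0,0]},{"claw": 0.63,"offset": [0,0,-10],"rotation": [0,0,0]},{"claw": 0.64,"offset": [0,0,-25],"rotation": [0,0,0]},{"claw": 0.64,"offset": [0,0,-25],"rotation": [0,0,0]},{"claw": 0.64,"offset": [0,0,0],"rotation": [0,0,0]}]'

```text
t: 43.45
eef_pos: [0.5413, 0.0845, 0.1274]
eef_rot: [-3.14, -0.005, -0.274]
ft_force: [-0.6, 0.3, -1.9]
width: 0.641
gripper_force: 4.3
```

```bash
cat > chk.py <<'E'
from h import *
# profile of side image along each pocket: lump top (brown) vs pocket dark
s=shot("side");t=shot("top");h=cv2.cvtColor(s["image"],cv2.COLOR_BGR2HSV);ht=cv2.cvtColor(t["image"],cv2.COLOR_BGR2HSV)
C=np.array([.584,-.005]);u=np.array([.2756,.9613])
for i,x in enumerate((-74,-34,6,74)):
    q=C+u*x/1000
    print(i+1,"side floor",h[tuple(proj(s,[*q,.044]).round().astype(int)[::-1])],"at lump top",h[tuple(proj(s,[*q,.062]).round().astype(int)[::-1])],"top",ht[tuple(proj(t,[*q,.062]).round().astype(int)[::-1])])
E
python3 chk.py; python3 lk.py 470.5 347.6 31 14
```

```text
1 side floor [170  29  26] at lump top [23 37 90] top [ 12 159  74]
2 side floor [  8 196  43] at lump top [12 46 83] top [ 11 165  74]
3 side floor [ 80   5 157] at lump top [110   5 160] top [ 12 174 104]
4 side floor [ 13 185 139] at lump top [ 14 185 149] top [41 52 98]
side [([531.0, 264.5], 80.19999694824219, 135), ([520.9, 300.7], 86.0999984741211, 146), ([469.2, 348.0], 19.600000381469727, 152)]
top [([532.8, 264.3], 89.69999694824219, 35), ([522.5, 300.9], 89.80000305175781, 36), ([471.8, 347.3], 90.0, 39)]
target for lump 470.5 347.6
t 43.65 at [538.9  84.2 124. ] rpy [ 1.799e+02  1.000e-01 -1.570e+01] w 0.641 gf 4.3 ft [-0.9  0.1 -1.1]
joints [ 0.13  0.37  1.79 -0.    0.99  1.98] shift [-199.5 -199.5   93.2] norm 297
rotvec [ 0.     0.002 -0.519]
```

```bash
sed -i 's/72\*/67*/g' lk.py
```

move_arm --steps '[{"claw": 0.64,"offset": [-39,-40,0],"rotation": [0,0,0]},{"claw": 0.64,"offset": [-39,-40,0],"rotation": [0,0,0]},{"claw": 0.64,"offset": [-39,-40,0],"rotation": [0,0,0]},{"claw": 0.64,"offset": [-39,-41,0],"rotation": [0,0,0]},{"claw": 0.64,"offset": [-40,-41,0],"rotation": [0,0,0]},{"claw": 0.64,"offset": [0,0,20],"rotation": [0,0,-0.173]},{"claw": 0.64,"offset": [0,0,20],"rotation": [0,0,-0.173]},{"claw": 0.64,"offset": [0,0,0],"rotation": [0,0,-0.173]},{"claw": 0.64,"offset": [0,0,0],"rotation": [0,0,0]},{"claw": 0.64,"offset": [0,0,0],"rotation": [0,0,0]}]'

```text
t: 44.9
eef_pos: [0.4057, 0.3317, 0.0847]
eef_rot: [3.141, 0.0, 0.242]
ft_force: [-0.4, 0.1, -1.2]
width: 0.642
gripper_force: 4.4
```

```bash
python3 lk.py 470.5 347.6 31 14
```

```text
side [([530.9, 264.3], 85.0, 136), ([520.9, 300.8], 86.0999984741211, 145), ([469.2, 347.9], 19.600000381469727, 153)]
top [([532.9, 264.4], 89.80000305175781, 38), ([522.5, 300.4], 89.80000305175781, 36)]
target for lump 470.5 347.6
t 45.0 at [405.8 331.8  85. ] rpy [180.   -0.   13.9] w 0.638 gf 4.4 ft [ 0.3 -0.2  0.1]
joints [ 0.66  0.38  1.89 -0.    0.88  1.99] shift [-0.4  0.3 54. ] norm 54
rotvec [ 0.    -0.    -0.001]
```

move_arm --steps '[{"claw": 0.64,"offset": [0,0,25],"rotation": [0,0,0]},{"claw": 0.64,"offset": [0,0,20],"rotation": [0,0,0]},{"claw": 0.64,"offset": [0,0,9],"rotation": [0,0,0]},{"claw": 0.64,"offset": [0,0,0],"rotation": [0,0,0]},{"claw": 0.58,"offset": [0,0,0],"rotation": [0,0,0]},{"claw": 0.54,"offset": [0,0,0],"rotation": [0,0,0]},{"claw": 0.52,"offset": [0,0,0],"rotation": [0,0,0]},{"claw": 0.52,"offset": [0,0,0],"rotation": [0,0,0]},{"claw": 0.52,"offset": [0,0,0],"rotation": [0,0,0]}]' --squeeze 20

```text
t: 46.12
eef_pos: [0.4059, 0.332, 0.0312]
eef_rot: [-3.141, -0.001, 0.245]
ft_force: [0.3, 0.2, 0.1]
width: 0.554
gripper_force: 20.7
```

Run:
```python
from h import *
go([405.5,331.4,31],14)
```

```text
t 46.12 at [405.9 332.   31.2] rpy [-180.   -0.   14.] w 0.554 gf 20.7 ft [0.3 0.2 0.1]
joints [ 0.66  0.45  1.94 -0.    0.75  1.99] shift [-0.6  0.5  0.2] norm 1
rotvec [-0.    -0.001  0.   ]
```

move_arm --steps '[{"claw": 0.52,"offset": [0,0,-15],"rotation": [0,0,0]},{"claw": 0.52,"offset": [0,0,-35],"rotation": [0,0,0]},{"claw": 0.52,"offset": [0,0,-30],"rotation": [0,0,0]},{"claw": 0.52,"offset": [0,50,0],"rotation": [0,0,0]},{"claw": 0.52,"offset": [0,50,0],"rotation": [0,0,0]},{"claw": 0.52,"offset": [0,50,0],"rotation": [0,0,0]},{"claw": 0.52,"offset": [0,50,0],"rotation": [0,0,0]},{"claw": 0.52,"offset": [-1,50,0],"rotation": [0,0,0]},{"claw": 0.52,"offset": [-1,50,0],"rotation": [0,0,0]},{"claw": 0.52,"offset": [-1,50,0],"rotation": [0,0,0]}]'

```text
t: 47.38
eef_pos: [0.4879, -0.0101, 0.112]
eef_rot: [3.141, -0.001, 0.245]
ft_force: [0.8, 0.5, -0.7]
width: 0.547
gripper_force: 21.0
```

move_arm --steps '[{"claw": 0.52,"offset": [-1,50,0],"rotation": [0,0,0.175]},{"claw": 0.52,"offset": [0,0,0],"rotation": [0,0,0.175]},{"claw": 0.52,"offset": [0,0,0],"rotation": [0,0,0.175]},{"claw": 0.52,"offset": [0,0,20],"rotation": [0,0,0]},{"claw": 0.52,"offset": [0,0,0],"rotation": [0,0,0]},{"claw": 0.52,"offset": [0,0,0],"rotation": [0,0,0]}]'

```text
t: 48.12
eef_pos: [0.4991, -0.0572, 0.0919]
eef_rot: [-3.142, -0.001, -0.28]
ft_force: [0.3, -0.2, -1.2]
width: 0.55
gripper_force: 21.1
```

Run:
```python
from h import *
go([563.6-67*.961,-76.1+67*.276,65.5],-16)
```

```text
t 48.12 at [499.1 -57.2  91.9] rpy [-180.   -0.  -16.] w 0.55 gf 21.1 ft [ 0.3 -0.2 -1.2]
joints [-0.14  0.34  1.93 -0.    0.87  1.71] shift [ 0.2  0.3 26.4] norm 26
rotvec [-0.    -0.001 -0.001]
```

move_arm --steps '[{"claw": 0.52,"offset": [0,0,12],"rotation": [0,0,0]},{"claw": 0.52,"offset": [0,0,8],"rotation": [0,0,0]},{"claw": 0.52,"offset": [0,0,4],"rotation": [0,0,0]},{"claw": 0.52,"offset": [0,0,2],"rotation": [0,0,0]},{"claw": 0.52,"offset": [0,0,0],"rotation": [0,0,0]},{"claw": 0.52,"offset": [0,0,0],"rotation": [0,0,0]}]'

```text
t: 48.88
eef_pos: [0.499, -0.0573, 0.0653]
eef_rot: [3.142, -0.001, -0.28]
ft_force: [-0.3, 0.1, 0.4]
width: 0.557
gripper_force: 21.1
```

Run:
```python
from h import *
go([563.6-67*.961,-76.1+67*.276,65.5],-16)
```

```text
t 48.88 at [499.  -57.3  65.3] rpy [180.   -0.  -16.1] w 0.557 gf 21.1 ft [-0.3  0.1  0.4]
joints [-0.14  0.38  1.96 -0.    0.81  1.71] shift [ 0.3  0.3 -0.2] norm 0
rotvec [ 0.    -0.001 -0.001]
```

move_arm --steps '[{"claw": 0.56,"offset": [0,0,0],"rotation": [0,0,0]},{"claw": 0.58,"offset": [0,0,0],"rotation": [0,0,0]},{"claw": 0.61,"offset": [0,0,0],"rotation": [0,0,0]},{"claw": 0.63,"offset": [0,0,0],"rotation": [0,0,0]},{"claw": 0.63,"offset": [0,0,-10],"rotation": [0,0,0]},{"claw": 0.64,"offset": [0,0,-25],"rotation": [0,0,0]},{"claw": 0.64,"offset": [0,0,-15],"rotation": [0,0,0]},{"claw": 0.64,"offset": [0,0,0],"rotation": [0,0,0]}]'

```text
t: 49.88
eef_pos: [0.4997, -0.0573, 0.1164]
eef_rot: [-3.141, -0.003, -0.28]
ft_force: [0.5, -0.0, -0.5]
width: 0.638
gripper_force: 4.3
```

move_arm --steps '[{"claw": 0.64,"offset": [-20,-48,0],"rotation": [0,0,0]},{"claw": 0.64,"offset": [-20,-48,0],"rotation": [0,0,0]},{"claw": 0.64,"offset": [-20,-48,0],"rotation": [0,0,0]},{"claw": 0.64,"offset": [-20,-48,0],"rotation": [0,0,0]},{"claw": 0.64,"offset": [-20,-48,0],"rotation": [0,0,0]},{"claw": 0.64,"offset": [-21,-48,0],"rotation": [0,0,0]},{"claw": 0.64,"offset": [-21,-48,0],"rotation": [0,0,-0.105]},{"claw": 0.64,"offset": [0,0,20],"rotation": [0,0,-0.105]},{"claw": 0.64,"offset": [0,0,0],"rotation": [0,0,0]},{"claw": 0.64,"offset": [0,0,0],"rotation": [0,0,0]}]'

```text
t: 51.12
eef_pos: [0.4553, 0.3044, 0.0949]
eef_rot: [3.141, 0.0, -0.072]
ft_force: [0.7, -0.1, -1.1]
width: 0.639
gripper_force: 4.4
```

```bash
python3 chk.py; python3 lk.py 521.7 300.6 31 -4
```

```text
1 side floor [60 34 74] at lump top [100  19  40] top [ 14 178 211]
2 side floor [ 55  39 123] at lump top [ 52  49 120] top [ 10 162 107]
3 side floor [102  67  19] at lump top [50 20 39] top [ 10 161 109]
4 side floor [ 13 182 144] at lump top [ 13 177 154] top [ 15 179 208]
side [([530.6, 266.0], 83.19999694824219, 124), ([520.8, 300.8], 85.5999984741211, 147)]
top [([532.4, 264.6], 89.80000305175781, 39)]
target for lump 521.7 300.6
t 51.33 at [455.7 304.5  95.6] rpy [-1.8e+02 -1.0e-01 -4.1e+00] w 0.639 gf 4.4 ft [-0.2  0.3 -0.4]
joints [ 0.57  0.4   1.82 -0.    0.92  2.21] shift [-1.  -0.6 64.6] norm 65
rotvec [-0.001 -0.001 -0.002]
```

Pockets 1 and 4 now read as filled (bright in the top view). Taking lump A.

move_arm --steps '[{"claw": 0.64,"offset": [-1,-1,30],"rotation": [0,0,0]},{"claw": 0.64,"offset": [0,0,24],"rotation": [0,0,0]},{"claw": 0.64,"offset": [0,0,10],"rotation": [0,0,0]},{"claw": 0.64,"offset": [0,0,0],"rotation": [0,0,0]},{"claw": 0.58,"offset": [0,0,0],"rotation": [0,0,0]},{"claw": 0.54,"offset": [0,0,0],"rotation": [0,0,0]},{"claw": 0.52,"offset": [0,0,0],"rotation": [0,0,0]},{"claw": 0.52,"offset": [0,0,0],"rotation": [0,0,0]},{"claw": 0.52,"offset": [0,0,0],"rotation": [0,0,0]}]' --squeeze 20

```text
t: 52.45
eef_pos: [0.4546, 0.3063, 0.0313]
eef_rot: [-3.141, -0.001, -0.07]
ft_force: [-0.3, 2.0, 0.3]
width: 0.551
gripper_force: 20.8
```

```bash
python3 lk.py 521.7 300.6 31 -4
```

```text
side [([532.1, 262.1], 21.700000762939453, 111), ([523.7, 291.7], 90.0, 55), ([514.5, 309.4], 18.299999237060547, 27)]
top [([532.4, 264.6], 89.80000305175781, 39), ([522.5, 300.9], 89.80000305175781, 34)]
target for lump 521.7 300.6
t 52.55 at [454.5 306.2  31.2] rpy [-180.   -0.   -4.] w 0.549 gf 20.8 ft [0.1 1.7 0.1]
joints [ 0.57  0.48  1.89 -0.    0.77  2.21] shift [0.4 0.9 0.2] norm 1
rotvec [-0.    -0.001 -0.   ]
```

move_arm --steps '[{"claw": 0.52,"offset": [0,0,-15],"rotation": [0,0,0]},{"claw": 0.52,"offset": [0,0,-35],"rotation": [0,0,0]},{"claw": 0.52,"offset": [0,0,-30],"rotation": [0,0,0]},{"claw": 0.52,"offset": [11,46,0],"rotation": [0,0,0]},{"claw": 0.52,"offset": [11,46,0],"rotation": [0,0,0]},{"claw": 0.52,"offset": [11,46,0],"rotation": [0,0,0]},{"claw": 0.52,"offset": [11,46,0],"rotation": [0,0,0]},{"claw": 0.52,"offset": [11,46,0],"rotation": [0,0,0]},{"claw": 0.52,"offset": [11,46,0],"rotation": [0,0,0]},{"claw": 0.52,"offset": [12,45,0],"rotation": [0,0,0]}]'

```text
t: 53.8
eef_pos: [0.5095, -0.0213, 0.1119]
eef_rot: [3.141, -0.0, -0.07]
ft_force: [0.8, -0.0, -0.6]
width: 0.551
gripper_force: 21.0
```

move_arm --steps '[{"claw": 0.52,"offset": [0,0,0],"rotation": [0,0,0.105]},{"claw": 0.52,"offset": [0,0,20],"rotation": [0,0,0.105]},{"claw": 0.52,"offset": [0,0,0],"rotation": [0,0,0]},{"claw": 0.52,"offset": [0,0,0],"rotation": [0,0,0]}]'

```text
t: 54.3
eef_pos: [0.5099, -0.0196, 0.0918]
eef_rot: [-3.142, -0.001, -0.279]
ft_force: [-0.5, 0.1, -1.5]
width: 0.55
gripper_force: 21.1
```

Run:
```python
from h import *
go([574.6-67*.961,-37.7+67*.276,65.5],-16)
```

```text
t 54.3 at [509.9 -19.6  91.8] rpy [-180.   -0.  -16.] w 0.55 gf 21.1 ft [-0.5  0.1 -1.5]
joints [-0.06  0.35  1.91 -0.    0.88  1.79] shift [ 0.2 -0.5 26.3] norm 26
rotvec [-0.    -0.001  0.001]
```

move_arm --steps '[{"claw": 0.52,"offset": [0,0,12],"rotation": [0,0,0]},{"claw": 0.52,"offset": [0,0,8],"rotation": [0,0,0]},{"claw": 0.52,"offset": [0,0,4],"rotation": [0,0,0]},{"claw": 0.52,"offset": [0,0,2],"rotation": [0,0,0]},{"claw": 0.52,"offset": [0,0,0],"rotation": [0,0,0]},{"claw": 0.52,"offset": [0,0,0],"rotation": [0,0,0]}]'

```text
t: 55.05
eef_pos: [0.5099, -0.0197, 0.0653]
eef_rot: [-3.142, -0.001, -0.28]
ft_force: [-1.2, 0.6, 0.7]
width: 0.552
gripper_force: 21.2
```

move_arm --steps '[{"claw": 0.56,"offset": [0,0,0],"rotation": [0,0,0]},{"claw": 0.58,"offset": [0,0,0],"rotation": [0,0,0]},{"claw": 0.61,"offset": [0,0,0],"rotation": [0,0,0]},{"claw": 0.63,"offset": [0,0,0],"rotation": [0,0,0]},{"claw": 0.63,"offset": [0,0,-10],"rotation": [0,0,0]},{"claw": 0.64,"offset": [0,0,-25],"rotation": [0,0,0]},{"claw": 0.64,"offset": [0,0,-15],"rotation": [0,0,0]},{"claw": 0.64,"offset": [0,0,0],"rotation": [0,0,0]}]'

```text
t: 56.05
eef_pos: [0.5106, -0.0198, 0.1165]
eef_rot: [-3.141, -0.003, -0.28]
ft_force: [0.5, 0.8, -1.8]
width: 0.64
gripper_force: 4.3
```

```bash
python3 lk.py 531.9 264.4 31 -7
```

```text
side [([530.6, 264.4], 76.30000305175781, 136)]
top [([532.4, 264.0], 89.80000305175781, 36)]
target for lump 531.9 264.4
t 56.15 at [509.3 -19.7 114.8] rpy [180.    0.  -16.1] w 0.641 gf 4.3 ft [-0.3  0.5 -0.8]
joints [-0.06  0.33  1.88 -0.    0.94  1.79] shift [-122.9 -268.7   83.8] norm 307
rotvec [ 0.     0.    -0.158]
```

move_arm --steps '[{"claw": 0.64,"offset": [-20,-45,0],"rotation": [0,0,0]},{"claw": 0.64,"offset": [-20,-45,0],"rotation": [0,0,0]},{"claw": 0.64,"offset": [-20,-45,0],"rotation": [0,0,0]},{"claw": 0.64,"offset": [-21,-45,0],"rotation": [0,0,0]},{"claw": 0.64,"offset": [-21,-45,0],"rotation": [0,0,0]},{"claw": 0.64,"offset": [-21,-44,0],"rotation": [0,0,0]},{"claw": 0.64,"offset": [0,0,20],"rotation": [0,0,-0.158]},{"claw": 0.64,"offset": [0,0,0],"rotation": [0,0,0]},{"claw": 0.64,"offset": [0,0,0],"rotation": [0,0,0]}]'

```text
t: 57.28
eef_pos: [0.4658, 0.2724, 0.0949]
eef_rot: [3.141, 0.001, -0.125]
ft_force: [0.1, 0.2, 0.5]
width: 0.635
gripper_force: 4.4
```

```bash
python3 chk.py; python3 lk.py 531.6 264.4 31 -7
```

```text
1 side floor [ 50  48 111] at lump top [ 48  47 108] top [ 14 178 212]
2 side floor [ 51  46 128] at lump top [ 51  52 128] top [ 14 175 208]
3 side floor [ 58  38 120] at lump top [56 29 62] top [  9 170 108]
4 side floor [ 13 180 147] at lump top [ 13 183 148] top [ 14 178 209]
side [([532.7, 222.2], 78.0999984741211, 88), ([530.8, 264.1], 81.5999984741211, 138)]
top []
target for lump 531.6 264.4
t 57.48 at [466.3 272.5  95.6] rpy [-180.    -0.    -7.1] w 0.639 gf 4.4 ft [ 0.2  0.  -1.3]
joints [ 0.51  0.39  1.84 -0.    0.91  2.2 ] shift [-1.2  0.1 64.6] norm 65
rotvec [-0.001 -0.001 -0.002]
```

Pockets 1, 2 and 4 are filled. Taking the last lump.

move_arm --steps '[{"claw": 0.64,"offset": [-1,0,30],"rotation": [0,0,0]},{"claw": 0.64,"offset": [0,0,24],"rotation": [0,0,0]},{"claw": 0.64,"offset": [0,0,10],"rotation": [0,0,0]},{"claw": 0.64,"offset": [0,0,0],"rotation": [0,0,0]},{"claw": 0.58,"offset": [0,0,0],"rotation": [0,0,0]},{"claw": 0.54,"offset": [0,0,0],"rotation": [0,0,0]},{"claw": 0.52,"offset": [0,0,0],"rotation": [0,0,0]},{"claw": 0.52,"offset": [0,0,0],"rotation": [0,0,0]},{"claw": 0.52,"offset": [0,0,0],"rotation": [0,0,0]}]' --squeeze 20

```text
t: 58.6
eef_pos: [0.4651, 0.2732, 0.0313]
eef_rot: [-3.141, -0.001, -0.122]
ft_force: [0.8, 0.7, -0.1]
width: 0.55
gripper_force: 20.7
```

Run:
```python
from h import *
go([585.7-67*.961,.8+67*.276,112],-16)
```

```text
t 58.6 at [465.1 273.2  31.3] rpy [-180.   -0.   -7.] w 0.55 gf 20.7 ft [ 0.8  0.7 -0.1]
joints [ 0.51  0.47  1.91 -0.    0.76  2.2 ] shift [ 86.8 245.1 -80.8] norm 272
rotvec [-0.001 -0.001  0.157]
```

move_arm --steps '[{"claw": 0.52,"offset": [0,0,-15],"rotation": [0,0,0]},{"claw": 0.52,"offset": [0,0,-35],"rotation": [0,0,0]},{"claw": 0.52,"offset": [0,0,-30],"rotation": [0,0,0]},{"claw": 0.52,"offset": [17,49,0],"rotation": [0,0,0]},{"claw": 0.52,"offset": [17,49,0],"rotation": [0,0,0]},{"claw": 0.52,"offset": [17,49,0],"rotation": [0,0,0]},{"claw": 0.52,"offset": [18,49,0],"rotation": [0,0,0]},{"claw": 0.52,"offset": [18,49,0],"rotation": [0,0,0.157]},{"claw": 0.52,"offset": [0,0,20],"rotation": [0,0,0]},{"claw": 0.52,"offset": [0,0,0],"rotation": [0,0,0]}]'

```text
t: 59.85
eef_pos: [0.5202, 0.0185, 0.0906]
eef_rot: [3.141, 0.003, -0.281]
ft_force: [-0.2, 0.6, -0.5]
width: 0.551
gripper_force: 21.0
```

Run:
```python
from h import *
go([585.7-67*.961,.8+67*.276,65.5],-16)
```

```text
t 59.85 at [520.2  18.5  90.6] rpy [180.    0.2 -16.1] w 0.551 gf 21.0 ft [-0.2  0.6 -0.5]
joints [0.01 0.37 1.88 0.   0.89 1.86] shift [ 1.  -1.1 25.1] norm 25
rotvec [ 0.001  0.003 -0.001]
```

move_arm --steps '[{"claw": 0.52,"offset": [0,-1,12],"rotation": [0,0,0]},{"claw": 0.52,"offset": [0,0,8],"rotation": [0,0,0]},{"claw": 0.52,"offset": [0,0,4],"rotation": [0,0,0]},{"claw": 0.52,"offset": [0,0,2],"rotation": [0,0,0]},{"claw": 0.52,"offset": [0,0,0],"rotation": [0,0,0]},{"claw": 0.52,"offset": [0,0,0],"rotation": [0,0,0]}]'

```text
t: 60.6
eef_pos: [0.5219, 0.0202, 0.0653]
eef_rot: [-3.141, -0.001, -0.279]
ft_force: [-0.0, 1.5, 0.1]
width: 0.551
gripper_force: 20.7
```

move_arm --steps '[{"claw": 0.56,"offset": [0,0,0],"rotation": [0,0,0]},{"claw": 0.58,"offset": [0,0,0],"rotation": [0,0,0]},{"claw": 0.61,"offset": [0,0,0],"rotation": [0,0,0]},{"claw": 0.63,"offset": [0,0,0],"rotation": [0,0,0]},{"claw": 0.63,"offset": [0,0,-10],"rotation": [0,0,0]},{"claw": 0.64,"offset": [0,0,-25],"rotation": [0,0,0]},{"claw": 0.64,"offset": [0,0,-25],"rotation": [0,0,0]},{"claw": 0.64,"offset": [0,0,-10],"rotation": [0,0,0]}]'

```text
t: 61.6
eef_pos: [0.5225, 0.0202, 0.137]
eef_rot: [-3.141, -0.003, -0.279]
ft_force: [-0.1, -0.6, -0.4]
width: 0.638
gripper_force: 4.3
```

Run:
```python
from h import *
go([470.3,-306.2,120],8.25)
```

```text
t 61.6 at [522.5  20.2 137. ] rpy [-179.9   -0.2  -16. ] w 0.638 gf 4.3 ft [-0.1 -0.6 -0.4]
joints [ 0.02  0.32  1.83 -0.    0.99  1.87] shift [ 39.7 328.1  16.8] norm 331
rotvec [-0.    -0.004 -0.423]
```

move_arm --steps '[{"claw": 0.64,"offset": [6,47,0],"rotation": [0,0,0]},{"claw": 0.64,"offset": [6,47,0],"rotation": [0,0,0]},{"claw": 0.64,"offset": [6,47,0],"rotation": [0,0,0]},{"claw": 0.64,"offset": [6,47,0],"rotation": [0,0,0]},{"claw": 0.64,"offset": [5,47,0],"rotation": [0,0,0]},{"claw": 0.64,"offset": [5,47,0],"rotation": [0,0,0]},{"claw": 0.64,"offset": [5,46,0],"rotation": [0,0,-0.141]},{"claw": 0.64,"offset": [0,0,0],"rotation": [0,0,-0.141]},{"claw": 0.64,"offset": [0,0,20],"rotation": [0,0,-0.141]},{"claw": 0.64,"offset": [0,0,0],"rotation": [0,0,0]}]'

```text
t: 62.85
eef_pos: [0.4674, -0.3052, 0.1135]
eef_rot: [-3.139, 0.003, 0.142]
ft_force: [-0.2, -0.3, 0.1]
width: 0.64
gripper_force: 4.4
```

move_arm --steps '[{"claw": 0.64,"offset": [0,0,20],"rotation": [0,0,0]},{"claw": 0.64,"offset": [0,0,0],"rotation": [0,0,0]},{"claw": 0.64,"offset": [0,0,0],"rotation": [0,0,0]}]'

```text
t: 63.22
eef_pos: [0.4691, -0.306, 0.0959]
eef_rot: [3.141, -0.001, 0.143]
ft_force: [0.3, 0.4, -0.8]
width: 0.637
gripper_force: 4.4
```

```bash
python3 chk.py
python3 - <<'E'
from h import *
go([470,-306,31],8.25)
E
python3 jaw.py|grep top
```

```text
1 side floor [ 13 185 139] at lump top [ 14 186 145] top [ 14 174 210]
2 side floor [ 14 187 138] at lump top [ 13 180 146] top [ 15 173 214]
3 side floor [ 13 179 144] at lump top [ 13 182 146] top [ 14 181 209]
4 side floor [ 13 181 142] at lump top [ 13 182 150] top [ 15 179 207]
t 63.33 at [ 469.2 -306.2   96. ] rpy [ 1.799e+02 -1.000e-01  8.200e+00] w 0.636 gf 4.4 ft [ 0.8 -0.7 -1.2]
joints [-0.6   0.42  1.79 -0.    0.93  0.83] shift [ 0.7 -0.1 65. ] norm 65
rotvec [ 0.001 -0.001 -0.001]
top z_tool -4.0 n 41 x max 78.5 tip y 18.2 px tip 428 238 250
top z_tool 4.0 n 41 x max 78.7 tip y 20.2 px tip 428 238 250
top z_tool -4.0 n 33 x max 78.9 tip y -19.2 px tip 413 240 250
top z_tool 4.0 n 33 x max 79.1 tip y -17.4 px tip 413 240 250
```

All four pockets are filled. Setting the tongs down.

move_arm --steps '[{"claw": 0.64,"offset": [1,0,30],"rotation": [0,0,0]},{"claw": 0.64,"offset": [0,0,20],"rotation": [0,0,0]},{"claw": 0.64,"offset": [0,0,8],"rotation": [0,0,0]},{"claw": 0.64,"offset": [0,0,3],"rotation": [0,0,0]},{"claw": 0.64,"offset": [0,0,2],"rotation": [0,0,0]},{"claw": 0.64,"offset": [0,0,1],"rotation": [0,0,0]},{"claw": 0.64,"offset": [0,0,0],"rotation": [0,0,0]},{"claw": 0.64,"offset": [0,0,0],"rotation": [0,0,0]}]'

```text
t: 64.42
eef_pos: [0.4698, -0.3058, 0.0313]
eef_rot: [3.141, -0.0, 0.144]
ft_force: [-0.3, 0.5, -1.3]
width: 0.641
gripper_force: 4.4
```

move_arm --steps '[{"claw": 0.64,"offset": [0,0,1],"rotation": [0,0,0]},{"claw": 0.64,"offset": [0,0,0],"rotation": [0,0,0]},{"claw": 0.64,"offset": [0,0,0],"rotation": [0,0,0]}]'

```text
t: 64.8
eef_pos: [0.4698, -0.3058, 0.0305]
eef_rot: [3.141, -0.0, 0.144]
ft_force: [0.4, 0.9, 5.3]
width: 0.642
gripper_force: 4.3
```

move_arm --steps '[{"claw": 0.66,"offset": [0,0,0],"rotation": [0,0,0]},{"claw": 0.68,"offset": [0,0,1],"rotation": [0,0,0]},{"claw": 0.7,"offset": [0,0,0],"rotation": [0,0,0]},{"claw": 0.72,"offset": [0,0,0],"rotation": [0,0,0]},{"claw": 0.75,"offset": [0,0,0],"rotation": [0,0,0]},{"claw": 1,"offset": [0,0,0],"rotation": [0,0,0]},{"claw": 1,"offset": [0,0,0],"rotation": [0,0,0]},{"claw": 1,"offset": [0,0,0],"rotation": [0,0,0]}]'

```text
t: 65.8
eef_pos: [0.4697, -0.3057, 0.0291]
eef_rot: [3.142, -0.0, 0.144]
ft_force: [0.9, -0.5, -0.2]
width: 1.003
gripper_force: 0.0
```

move_arm --steps '[{"claw": 1,"offset": [0,0,-15],"rotation": [0,0,0]},{"claw": 1,"offset": [0,0,-40],"rotation": [0,0,0]},{"claw": 1,"offset": [0,0,-50],"rotation": [0,0,0]},{"claw": 1,"offset": [0,0,-50],"rotation": [0,0,0]},{"claw": 1,"offset": [-40,40,0],"rotation": [0,0,0]},{"claw": 1,"offset": [-40,40,0],"rotation": [0,0,0]},{"claw": 1,"offset": [-40,40,0],"rotation": [0,0,0]},{"claw": 1,"offset": [-40,40,0],"rotation": [0,0,0]},{"claw": 1,"offset": [0,40,0],"rotation": [0,0,0]},{"claw": 1,"offset": [0,0,0],"rotation": [0,0,0]}]'

```text
t: 67.05
eef_pos: [0.3395, -0.5292, 0.1848]
eef_rot: [3.139, -0.001, 0.141]
ft_force: [0.2, 1.0, 0.1]
width: 0.999
gripper_force: 0.0
```

Run:
```python
from h import *
go([470,-306,31],8.25)
s=shot("side");t=shot("top")
a=cv2.resize(s["image"][150:300,240:430],None,fx=3,fy=3);b=cv2.resize(t["image"][190:320,370:460],None,fx=2.5,fy=450/130)
cv2.imwrite("pics/s10.png",np.hstack([a,b]))
# change vs first picture outside board/lumps/tongs
im0=cv2.imread("pics/side0.png");print("mean diff crockery",[float(cv2.absdiff(im0[y0:y1,x0:x1],s["image"][y0:y1,x0:x1]).mean().round(1)) for x0,y0,x1,y1 in[(130,290,215,435),(145,200,205,265),(230,135,320,215),(325,145,372,168)]])
```

```text
t 67.05 at [ 339.5 -529.2  184.8] rpy [179.9  -0.    8.1] w 0.999 gf 0.0 ft [0.2 1.  0.1]
joints [-1.02  0.43  1.51 -0.    1.2   0.41] shift [ 160.5 -202.9  153.5] norm 301
rotvec [ 0.002 -0.001 -0.003]
mean diff crockery [3.2, 5.0, 5.7, 4.1]
```

View pics/s10.png

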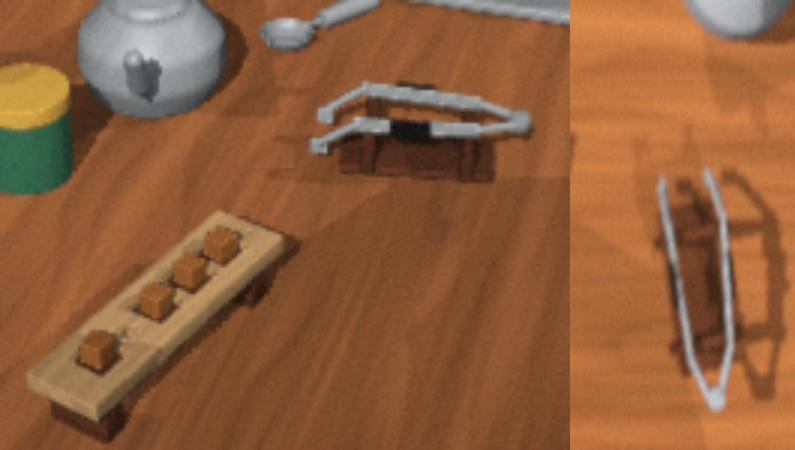

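All four lumps sit flat in the pockets, at crop (97,350), (155,300), (190,270) and (221,243). The board is home, the tongs lie level on their rest, and the crockery is unmoved.

```bash
python3 -c "
from bench import env
print(env.hand_in())"
```

```text
the job is handed in; nothing more can be done
None
```

I handed the job in at about 67 s, with no verdict shown: the board is turned over and home on its pins with the pockets up, all four lumps are in pockets, the tongs are level on their rest, and the other tea things look unmoved.

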